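# Heft the puck jars and stack them in the carrier, heaviest at the bottom

## Robot

A 6-joint arm with a two-finger parallel gripper is mounted at the origin on a cart in front of the work surface, level with it; the furniture and walls round the work are solid. World frame = base frame: x ahead of the robot, y to its left, z up, the work surface at z = 0. Lengths are in m, angles in rad, forces in N, time in s.
With the tool pointing down it reaches from about 0.25 to 0.725 m from the base axis. Payload 4 kg.
Tool frame: the origin (TCP) lies midway between the tips of the shut fingers; the grasp point (between the pads) lies env.pinch_z behind it (env.pinch_z is the distance from the TCP to the grasp point, in m); z points along the fingers, y is the direction in which the jaws open and shut (so a half turn about z gives the same grasp; the last joint's range is limited). The gripper opens to 85 mm and grips with 20 to 120 N. Pads are 22 mm wide; open, the fingers measure 114 mm over their backs; the gripper's body (76 mm by 85 mm) begins 54 mm behind the grasp point. The pads swing forward as they close: fully open they stand 13 mm farther back than shut.
Start: joints at [1.122, 0.241, 0.005, 1.335, 0, 1.571], TCP at [0.217, 0.45, 0.231] pointing down, gripper open.
Joint ranges: [-2.72, 2.72], [-1.05, 1.87], [-1.09, 1.28], [-1.99, 2.15], [-1.42, 1.44], [-3.14, 3.14]. Speed limits (rad/s): [2.79, 2.79, 3.14, 3.14, 3.14, 3.14].

## Interface

Orientations are given as a unit quaternion [x, y, z, w].
In Python, from workcell import env gives the robot as it stands. The module is installed in compiled form; this text tells all that it offers.
- The arm moves only by the tool play_rows, never from a script. Its arguments are lists of equal length, an entry for each row: "xyz": the shift along the tool's x, y, z in cm, a list of three; "turn": the turn, a rotation vector about the tool's x, y, z in rad, a list of three; "gripper": the opening, from 0 (shut) to 1 (fully open). In form: {"xyz": [[x, y, z], ...], "turn": [[rx, ry, rz], ...], "gripper": [gripper, ...]}. A call has 1 to 20 rows; each row shifts and turns the pose as measured when the row begins, along the tool's axes as they then stand; what a row does not reach is not made up. A row lasts 1/12 s, in which the tool goes at most 41.7 mm and 7.16 degrees, less where a joint would pass 70% of its speed; a pose out of reach is approached as far as the arm can. A call with a gripper value outside its range is refused whole. The fingers move at their own pace and stop on an object; the grip force is fixed at half the most. Time passes only in rows, so rows that do not move let the fingers close. It gives the time, the measured TCP pose, the force and the opening at its end, in the units of the state.
- env.get_obs(): the state, without advancing time (a new reading comes with each control period).
- env.camera(name): name is "scene" or "top"; returns the picture (384x512x3 uint8, red, green, blue); there is no depth.
- env.camera_params(name): a dict with "intrinsics" (3x3 intrinsics, pixels), "k1" (the pictures are not rectified: a ray, as slopes to the right and down, at radius r is drawn at 1 + k1 r^2 times it, then the intrinsics apply), "eye" and "rotation" of the camera in the world. Camera axes: x right, y down, z forward; pixel columns grow to the right and rows downward; lengths in m; the calibration is good to about 2 mm. A picture is of the moment at which its call begins. camera_params takes no time and is no camera call.
- env.job_done(): hands the job in, once; it reports no verdict.
The state is a dict: "clock": time; "q": joint angles; "joint_vel": joint speeds; "tau": joint torques, N m; "ee_pos": TCP position; "orientation": TCP orientation; "ft_force": force on the tool from outside, world axes, zero at the start; "wrist_torque": the same for the moment, N m; "grip_width": opening from 0.0 (shut) to 1.0 (fully open).
Only numpy, scipy, OpenCV 4.12 (cv2) and the standard library are available. Lean on these libraries where they do the work, as an engineer would, in place of code of your own. Each camera call takes 0.05 s, during which the arm holds its last target.

## Task

Three alike jars, each with a grinding puck of another material inside, have to go into the stack carrier for the walk to the mill: heft them to find out which is how heavy, then stack them upright in the carrier, the heaviest seated at the bottom, the middle one nested on it and the lightest on top. Then raise the carrier's bail fully upright over the stack; do not tip a jar over, and do not knock over or shove aside the other things on the bench.

Things in the scene. Friction and masses are not known exactly. Their poses are not given: they have to be found in the camera images.
- jar_t_centre (a point): One of three screw-lid jars alike in all but weight: opaque white plastic, blank paper band, ribbed grey lid. 55 mm high overall; 56 mm in diameter from 6 to 50 mm above the underside; below that a foot 41 mm in diameter, 6 mm high, its edge bevelled 1.5 mm. The three weigh about 0.19, 0.43 and 0.77 kg (within 6 per cent); which is which can only be felt. Point: its centre, 27.5 mm above the underside; z: its axis, up
- jar_k_centre (a point): Another of the three alike jars, same sizes as jar_t. On every lid stands a locating rim 5 mm high, 46 mm in diameter inside and 52 mm outside, that takes the foot of the next jar with nearly 2 mm play all round, so that each jar adds 50 mm to a stack. Point: its centre, 27.5 mm above the underside; z: its axis, up
- jar_r_centre (a point): The last of the three alike jars, same sizes as jar_t, weight not known beforehand. Each jar is shut and holds one solid grinding puck (agate, steel or tungsten carbide) that lies in it with under 1 mm play. Point: its centre, 27.5 mm above the underside; z: its axis, up
- seat (a point): Centre of the stack carrier's seat: a recess 46 mm across in a rim 5 mm high, floor (this point) 10 mm above the worktop, that takes a jar's foot. The carrier, a steel plate 124 (x) by 104 mm (y), stays put; two steel ears at x = +-52 mm, 55 mm high, carry the bail. x runs along the bail's hinge line; folded, the bail lies out to the -y side; z is up
- bail (a joint): Angle of the bail (U-shaped steel carrying frame) on its hinge through the two ears: 0 = level, folded out to the carrier's -y side; grows as it is raised; 1.571 = upright over the seat, at its stop. The stiff hinge keeps it where it is left; moving it takes about 3 N at the handle. It starts between 0.25 and 0.5
- bail_handle (a point): Middle of the bail's handle, a round rubber bar 12 mm in diameter, 64 mm long, parallel to the carrier's x, 190 mm from the hinge line. 50 mm nearer the hinge a hold-down strap 14 mm wide crosses the bail; upright, it stands about 6 mm over the third jar's rim. The bail's side rods, 7 mm thick, are at x = +-44 mm. Axes: the bail's own, as the carrier's when folded
- bail_pivot (a point): Middle of the bail's hinge line, 34 mm above the worktop, straight above the seat's centre; axes as the carrier's
- tank_front (a point): Middle of the front edge of the fixed gel tank, a clear tray 64 mm high on the worktop, 264 mm wide along this point's y, that reaches 380 mm back from here along its x; its front wall stands 20 mm behind this line, its two side walls come up to it
- ethanol_centre (a point): Bystander: round translucent plastic bottle with a screw cap, 56 mm in diameter, 128 mm high; the point is half-way up its axis
- flask_centre (a point): Bystander: clear conical flask, 72 mm in diameter at the foot, 125 mm high; the point is half-way up its axis
- cylinder_centre (a point): Bystander: slender measuring cylinder, foot 55 by 63 mm, tube 28 mm in diameter, 159 mm high; the point is half-way up its axis
- tube_centre (a point): Bystander: upright capped 50 ml tube, 33 mm in diameter, 111 mm high; the point is half-way up its axis
- bench_timer: Bystander: low bench timer, 67 x 63 x 19 mm, lying on the worktop; origin at the centre of its underside
- comb: Bystander: clear gel comb, 40 x 100 x 12 mm, lying on the worktop with its length along its y; origin at the centre of its underside
Mind the look-alikes: they are no part of the job. Leave any purple look-alike of the part that bears jar_k_centre alone.

How it is judged:
On the way, in this order (a step that is already met when the one before it is completed fails the run):
1. one jar stands released in the carrier's seat (((horizontal distance between jar_k_centre and seat below 0.005 m and z of jar_k_centre in the frame of seat between 0.0245 and 0.0305 m and angle between jar_k_centre's own z axis and vertical below 0.08 rad and contact force between the fingers and jar_k below 0.3 N and linear speed of jar_k below 0.03 m/s) or (horizontal distance between jar_r_centre and seat below 0.005 m and z of jar_r_centre in the frame of seat between 0.0245 and 0.0305 m and angle between jar_r_centre's own z axis and vertical below 0.08 rad and contact force between the fingers and jar_r below 0.3 N and linear speed of jar_r below 0.03 m/s) or (horizontal distance between jar_t_centre and seat below 0.005 m and z of jar_t_centre in the frame of seat between 0.0245 and 0.0305 m and angle between jar_t_centre's own z axis and vertical below 0.08 rad and contact force between the fingers and jar_t below 0.3 N and linear speed of jar_t below 0.03 m/s))), for 0.2 s.
2. a second jar stands released, nested on the first (((horizontal distance between jar_k_centre and seat below 0.005 m and z of jar_k_centre in the frame of seat between 0.0245 and 0.0305 m and angle between each of jar_k_centre, jar_r_centre's own z axis and vertical below 0.08 rad and contact force between the fingers and jar_k below 0.3 N and linear speed of each of jar_k, jar_r below 0.03 m/s and horizontal distance between jar_r_centre and seat below 0.008 m and z of jar_r_centre in the frame of seat between 0.0745 and 0.0805 m and contact force between the fingers and jar_r below 0.3 N) or (horizontal distance between jar_k_centre and seat below 0.005 m and z of jar_k_centre in the frame of seat between 0.0245 and 0.0305 m and angle between each of jar_k_centre, jar_t_centre's own z axis and vertical below 0.08 rad and contact force between the fingers and jar_k below 0.3 N and linear speed of each of jar_k, jar_t below 0.03 m/s and horizontal distance between jar_t_centre and seat below 0.008 m and z of jar_t_centre in the frame of seat between 0.0745 and 0.0805 m and contact force between the fingers and jar_t below 0.3 N) or (horizontal distance between jar_r_centre and seat below 0.005 m and z of jar_r_centre in the frame of seat between 0.0245 and 0.0305 m and angle between each of jar_r_centre, jar_k_centre's own z axis and vertical below 0.08 rad and contact force between the fingers and jar_r below 0.3 N and linear speed of each of jar_r, jar_k below 0.03 m/s and horizontal distance between jar_k_centre and seat below 0.008 m and z of jar_k_centre in the frame of seat between 0.0745 and 0.0805 m and contact force between the fingers and jar_k below 0.3 N) or (horizontal distance between jar_r_centre and seat below 0.005 m and z of jar_r_centre in the frame of seat between 0.0245 and 0.0305 m and angle between each of jar_r_centre, jar_t_centre's own z axis and vertical below 0.08 rad and contact force between the fingers and jar_r below 0.3 N and linear speed of each of jar_r, jar_t below 0.03 m/s and horizontal distance between jar_t_centre and seat below 0.008 m and z of jar_t_centre in the frame of seat between 0.0745 and 0.0805 m and contact force between the fingers and jar_t below 0.3 N) or (horizontal distance between jar_t_centre and seat below 0.005 m and z of jar_t_centre in the frame of seat between 0.0245 and 0.0305 m and angle between each of jar_t_centre, jar_k_centre's own z axis and vertical below 0.08 rad and contact force between the fingers and jar_t below 0.3 N and linear speed of each of jar_t, jar_k below 0.03 m/s and horizontal distance between jar_k_centre and seat below 0.008 m and z of jar_k_centre in the frame of seat between 0.0745 and 0.0805 m and contact force between the fingers and jar_k below 0.3 N) or (horizontal distance between jar_t_centre and seat below 0.005 m and z of jar_t_centre in the frame of seat between 0.0245 and 0.0305 m and angle between each of jar_t_centre, jar_r_centre's own z axis and vertical below 0.08 rad and contact force between the fingers and jar_t below 0.3 N and linear speed of each of jar_t, jar_r below 0.03 m/s and horizontal distance between jar_r_centre and seat below 0.008 m and z of jar_r_centre in the frame of seat between 0.0745 and 0.0805 m and contact force between the fingers and jar_r below 0.3 N))), for 0.2 s.
3. all three stand released, nested, the lightest on top (it presses on the jar under it with less than 3 N) and the heaviest at the bottom (the two above press on it with less than 7.6 N) (((horizontal distance between jar_k_centre and seat below 0.005 m and z of jar_k_centre in the frame of seat between 0.0245 and 0.0305 m and angle between each of jar_k_centre, jar_r_centre, jar_t_centre's own z axis and vertical below 0.08 rad and contact force between the fingers and jar_k below 0.3 N and linear speed of each of jar_k, jar_r, jar_t below 0.03 m/s and horizontal distance between jar_r_centre and seat below 0.008 m and z of jar_r_centre in the frame of seat between 0.0745 and 0.0805 m and contact force between the fingers and jar_r below 0.3 N and horizontal distance between jar_t_centre and seat below 0.011 m and z of jar_t_centre in the frame of seat between 0.1245 and 0.1305 m and contact force between the fingers and jar_t below 0.3 N and contact force between jar_r and jar_t below 3 N and contact force between jar_k and jar_r below 7.6 N) or (horizontal distance between jar_k_centre and seat below 0.005 m and z of jar_k_centre in the frame of seat between 0.0245 and 0.0305 m and angle between each of jar_k_centre, jar_t_centre, jar_r_centre's own z axis and vertical below 0.08 rad and contact force between the fingers and jar_k below 0.3 N and linear speed of each of jar_k, jar_t, jar_r below 0.03 m/s and horizontal distance between jar_t_centre and seat below 0.008 m and z of jar_t_centre in the frame of seat between 0.0745 and 0.0805 m and contact force between the fingers and jar_t below 0.3 N and horizontal distance between jar_r_centre and seat below 0.011 m and z of jar_r_centre in the frame of seat between 0.1245 and 0.1305 m and contact force between the fingers and jar_r below 0.3 N and contact force between jar_t and jar_r below 3 N and contact force between jar_k and jar_t below 7.6 N) or (horizontal distance between jar_r_centre and seat below 0.005 m and z of jar_r_centre in the frame of seat between 0.0245 and 0.0305 m and angle between each of jar_r_centre, jar_k_centre, jar_t_centre's own z axis and vertical below 0.08 rad and contact force between the fingers and jar_r below 0.3 N and linear speed of each of jar_r, jar_k, jar_t below 0.03 m/s and horizontal distance between jar_k_centre and seat below 0.008 m and z of jar_k_centre in the frame of seat between 0.0745 and 0.0805 m and contact force between the fingers and jar_k below 0.3 N and horizontal distance between jar_t_centre and seat below 0.011 m and z of jar_t_centre in the frame of seat between 0.1245 and 0.1305 m and contact force between the fingers and jar_t below 0.3 N and contact force between jar_k and jar_t below 3 N and contact force between jar_r and jar_k below 7.6 N) or (horizontal distance between jar_r_centre and seat below 0.005 m and z of jar_r_centre in the frame of seat between 0.0245 and 0.0305 m and angle between each of jar_r_centre, jar_t_centre, jar_k_centre's own z axis and vertical below 0.08 rad and contact force between the fingers and jar_r below 0.3 N and linear speed of each of jar_r, jar_t, jar_k below 0.03 m/s and horizontal distance between jar_t_centre and seat below 0.008 m and z of jar_t_centre in the frame of seat between 0.0745 and 0.0805 m and contact force between the fingers and jar_t below 0.3 N and horizontal distance between jar_k_centre and seat below 0.011 m and z of jar_k_centre in the frame of seat between 0.1245 and 0.1305 m and contact force between the fingers and jar_k below 0.3 N and contact force between jar_t and jar_k below 3 N and contact force between jar_r and jar_t below 7.6 N) or (horizontal distance between jar_t_centre and seat below 0.005 m and z of jar_t_centre in the frame of seat between 0.0245 and 0.0305 m and angle between each of jar_t_centre, jar_k_centre, jar_r_centre's own z axis and vertical below 0.08 rad and contact force between the fingers and jar_t below 0.3 N and linear speed of each of jar_t, jar_k, jar_r below 0.03 m/s and horizontal distance between jar_k_centre and seat below 0.008 m and z of jar_k_centre in the frame of seat between 0.0745 and 0.0805 m and contact force between the fingers and jar_k below 0.3 N and horizontal distance between jar_r_centre and seat below 0.011 m and z of jar_r_centre in the frame of seat between 0.1245 and 0.1305 m and contact force between the fingers and jar_r below 0.3 N and contact force between jar_k and jar_r below 3 N and contact force between jar_t and jar_k below 7.6 N) or (horizontal distance between jar_t_centre and seat below 0.005 m and z of jar_t_centre in the frame of seat between 0.0245 and 0.0305 m and angle between each of jar_t_centre, jar_r_centre, jar_k_centre's own z axis and vertical below 0.08 rad and contact force between the fingers and jar_t below 0.3 N and linear speed of each of jar_t, jar_r, jar_k below 0.03 m/s and horizontal distance between jar_r_centre and seat below 0.008 m and z of jar_r_centre in the frame of seat between 0.0745 and 0.0805 m and contact force between the fingers and jar_r below 0.3 N and horizontal distance between jar_k_centre and seat below 0.011 m and z of jar_k_centre in the frame of seat between 0.1245 and 0.1305 m and contact force between the fingers and jar_k below 0.3 N and contact force between jar_r and jar_k below 3 N and contact force between jar_t and jar_r below 7.6 N))), for 0.2 s.
4. the bail is upright over the stack (((horizontal distance between jar_k_centre and seat below 0.005 m and z of jar_k_centre in the frame of seat between 0.0245 and 0.0305 m and angle between each of jar_k_centre, jar_r_centre, jar_t_centre's own z axis and vertical below 0.08 rad and contact force between the fingers and jar_k below 0.3 N and linear speed of each of jar_k, jar_r, jar_t below 0.03 m/s and horizontal distance between jar_r_centre and seat below 0.008 m and z of jar_r_centre in the frame of seat between 0.0745 and 0.0805 m and contact force between the fingers and jar_r below 0.3 N and horizontal distance between jar_t_centre and seat below 0.011 m and z of jar_t_centre in the frame of seat between 0.1245 and 0.1305 m and contact force between the fingers and jar_t below 0.3 N and contact force between jar_r and jar_t below 3 N and contact force between jar_k and jar_r below 7.6 N) or (horizontal distance between jar_k_centre and seat below 0.005 m and z of jar_k_centre in the frame of seat between 0.0245 and 0.0305 m and angle between each of jar_k_centre, jar_t_centre, jar_r_centre's own z axis and vertical below 0.08 rad and contact force between the fingers and jar_k below 0.3 N and linear speed of each of jar_k, jar_t, jar_r below 0.03 m/s and horizontal distance between jar_t_centre and seat below 0.008 m and z of jar_t_centre in the frame of seat between 0.0745 and 0.0805 m and contact force between the fingers and jar_t below 0.3 N and horizontal distance between jar_r_centre and seat below 0.011 m and z of jar_r_centre in the frame of seat between 0.1245 and 0.1305 m and contact force between the fingers and jar_r below 0.3 N and contact force between jar_t and jar_r below 3 N and contact force between jar_k and jar_t below 7.6 N) or (horizontal distance between jar_r_centre and seat below 0.005 m and z of jar_r_centre in the frame of seat between 0.0245 and 0.0305 m and angle between each of jar_r_centre, jar_k_centre, jar_t_centre's own z axis and vertical below 0.08 rad and contact force between the fingers and jar_r below 0.3 N and linear speed of each of jar_r, jar_k, jar_t below 0.03 m/s and horizontal distance between jar_k_centre and seat below 0.008 m and z of jar_k_centre in the frame of seat between 0.0745 and 0.0805 m and contact force between the fingers and jar_k below 0.3 N and horizontal distance between jar_t_centre and seat below 0.011 m and z of jar_t_centre in the frame of seat between 0.1245 and 0.1305 m and contact force between the fingers and jar_t below 0.3 N and contact force between jar_k and jar_t below 3 N and contact force between jar_r and jar_k below 7.6 N) or (horizontal distance between jar_r_centre and seat below 0.005 m and z of jar_r_centre in the frame of seat between 0.0245 and 0.0305 m and angle between each of jar_r_centre, jar_t_centre, jar_k_centre's own z axis and vertical below 0.08 rad and contact force between the fingers and jar_r below 0.3 N and linear speed of each of jar_r, jar_t, jar_k below 0.03 m/s and horizontal distance between jar_t_centre and seat below 0.008 m and z of jar_t_centre in the frame of seat between 0.0745 and 0.0805 m and contact force between the fingers and jar_t below 0.3 N and horizontal distance between jar_k_centre and seat below 0.011 m and z of jar_k_centre in the frame of seat between 0.1245 and 0.1305 m and contact force between the fingers and jar_k below 0.3 N and contact force between jar_t and jar_k below 3 N and contact force between jar_r and jar_t below 7.6 N) or (horizontal distance between jar_t_centre and seat below 0.005 m and z of jar_t_centre in the frame of seat between 0.0245 and 0.0305 m and angle between each of jar_t_centre, jar_k_centre, jar_r_centre's own z axis and vertical below 0.08 rad and contact force between the fingers and jar_t below 0.3 N and linear speed of each of jar_t, jar_k, jar_r below 0.03 m/s and horizontal distance between jar_k_centre and seat below 0.008 m and z of jar_k_centre in the frame of seat between 0.0745 and 0.0805 m and contact force between the fingers and jar_k below 0.3 N and horizontal distance between jar_r_centre and seat below 0.011 m and z of jar_r_centre in the frame of seat between 0.1245 and 0.1305 m and contact force between the fingers and jar_r below 0.3 N and contact force between jar_k and jar_r below 3 N and contact force between jar_t and jar_k below 7.6 N) or (horizontal distance between jar_t_centre and seat below 0.005 m and z of jar_t_centre in the frame of seat between 0.0245 and 0.0305 m and angle between each of jar_t_centre, jar_r_centre, jar_k_centre's own z axis and vertical below 0.08 rad and contact force between the fingers and jar_t below 0.3 N and linear speed of each of jar_t, jar_r, jar_k below 0.03 m/s and horizontal distance between jar_r_centre and seat below 0.008 m and z of jar_r_centre in the frame of seat between 0.0745 and 0.0805 m and contact force between the fingers and jar_r below 0.3 N and horizontal distance between jar_k_centre and seat below 0.011 m and z of jar_k_centre in the frame of seat between 0.1245 and 0.1305 m and contact force between the fingers and jar_k below 0.3 N and contact force between jar_r and jar_k below 3 N and contact force between jar_t and jar_r below 7.6 N)) and value of joint bail above 1.45 rad), for 0.2 s.
At the end, for the whole second after the job is handed in: The jars stand released and still, nested upright in the seat, heaviest lowest, lightest on top: from the bottom, centres within 5, 8 and 11 mm of the seat's axis, heights within 3 mm, tilt below 0.08 rad; the bail is upright (over 1.45 rad) and let go (all of step 4 and velocity of joint bail below 0.1 rad/s); the robot touches nothing.
It fails at once if a bottle, flask, cylinder or tube on the bench is knocked over (angle between any of ethanol_centre, flask_centre, cylinder_centre, tube_centre's own z axis and vertical above 0.5 rad).
It fails at once if one of the bystanders is shoved more than 4 cm (distance of any of ethanol_centre, flask_centre, cylinder_centre, tube_centre, bench_timer, comb from where it was at the start of the episode above 0.04 m).
It fails at once if a jar is tipped over (angle between any of jar_k_centre, jar_r_centre, jar_t_centre's own z axis and vertical above 0.7 rad).
It also fails if it takes over 72 s, if anything falls off the work surface, if the arm or the gripper's body presses on something with over 40 N, if the wrist force passes 120 N, or if a joint passes its speed limit or range.

## Working session

There is one attempt and no reset: what is moved stays moved. The work goes in short steps, Python scripts to look and compute and a tool call to move; the robot and the scene stay as the last step left them, time stands still between calls to the robot, and variables do not carry over. Pictures are saved under pics/ and viewed, and the job is handed in when it is done.

Besides the shell and the picture viewer there is one more tool, called after ">>>" as name(argument=value, ...) on one line, values as JSON. play_rows: Moves the arm, as the interface text tells. Its arguments: {"type":"object","properties":{"xyz":{"type":"array"},"turn":{"type":"array"},"gripper":{"type":"array"}},"required":["xyz","turn","gripper"]}

```bash
mkdir -p pics; cat > h.py <<'E'
import numpy as np, cv2
from workcell import env
def snap(name,fn):
    im=env.camera(name); cv2.imwrite(fn,im[:,:,::-1]); return im
def ray(name,u,v):
    p=env.camera_params(name); K=np.array(p["intrinsics"]);k1=p["k1"]
    x=(u-K[0,2])/K[0,0]; y=(v-K[1,2])/K[1,1]
    rd=np.hypot(x,y); r=rd
    for _ in range(50): r=rd/(1+k1*r*r)
    s=r/rd if rd>0 else 1
    d=np.array(p["rotation"])@np.array([x*s,y*s,1.0])
    return np.array(p["eye"]),d/np.linalg.norm(d)
def plane(name,u,v,z):
    e,d=ray(name,u,v); return e+d*(z-e[2])/d[2]
def proj(name,P):
    p=env.camera_params(name); K=np.array(p["intrinsics"]);k1=p["k1"]
    c=np.array(p["rotation"]).T@(np.array(P,float)-np.array(p["eye"]))
    x,y=c[0]/c[2],c[1]/c[2]; f=1+k1*(x*x+y*y)
    return np.array([K[0,0]*x*f+K[0,2],K[1,1]*y*f+K[1,2]])
E
python3 - <<'E'
from h import *
print(env.get_obs()); print(env.pinch_z)
for n in("scene","top"):
    print(n,env.camera_params(n)); im=snap(n,f"pics/{n}0.png")
    cv2.imwrite(f"pics/{n}0b.png",cv2.resize(im[:,:,::-1],(800,600),interpolation=cv2.INTER_CUBIC))
E
```

```text
{'clock': 0.0, 'q': array([1.12200021e+00, 2.41398863e-01, 3.71396355e-03, 1.33518309e+00,
       1.90678704e-07, 1.57076964e+00]), 'joint_vel': array([-3.66464031e-04, -6.70139879e-05,  2.00093612e-04,  1.56053035e-03,
        3.53312540e-04,  4.04389295e-04]), 'tau': array([-1.08830254e-04, -3.72321296e+01,  2.52405989e+01,  1.68192177e-02,
       -1.99697701e-05, -8.51648821e-06]), 'ee_pos': array([0.21666699, 0.44991704, 0.23041608]), 'orientation': array([ 2.22506425e-01,  9.74930673e-01, -1.00983776e-03, -2.30599346e-04]), 'ft_force': array([ 0.28601811, -0.16400826, -0.20960781]), 'wrist_torque': array([ 0.00045113, -0.00013999,  0.01891692]), 'grip_width': 0.9998877789280218}
0.0187
scene {'intrinsics': array([[444.70564963,   0.        , 256.47386981],
       [  0.        , 444.70564963, 191.39573176],
       [  0.        ,   0.        ,   1.        ]]), 'k1': 0.01314564855213738, 'eye': array([-0.78248661, -0.54920692,  0.77876151]), 'rotation': array([ 0.7321956 , -0.42666734,  0.27727557, -0.45272822])}
top {'intrinsics': array([[485.3333946 ,   0.        , 255.56368076],
       [  0.        , 485.3333946 , 190.45180807],
       [  0.        ,   0.        ,   1.        ]]), 'k1': -0.013688927732155501, 'eye': array([-0.76082157,  0.41993083,  1.7904366 ]), 'rotation': array([-0.61005534,  0.72439043, -0.25100984,  0.20021249])}
```

```bash
sed -i 's/import numpy as np, cv2/import numpy as np, cv2\nfrom scipy.spatial.transform import Rotation as R/; s/np.array(p\["rotation"\])/R.from_quat(p["rotation"]).as_matrix()/' h.py; python3 - <<'E'
from h import *
for n in("scene","top"): print(n,proj(n,[0,0,0]),proj(n,[.5,0,0]),proj(n,[.5,.3,0]),proj(n,env.get_obs()['ee_pos']))
E
```

```text
scene [212.07091675 297.26542489] [290.58673345 218.5602964 ] [220.02603096 198.98711389] [132.96587985 158.99973796]
top [318.74272048 300.78617542] [291.16348075 200.57953522] [226.23180236 209.37471054] [195.13750322 240.24073491]
```

View pics/scene0b.png

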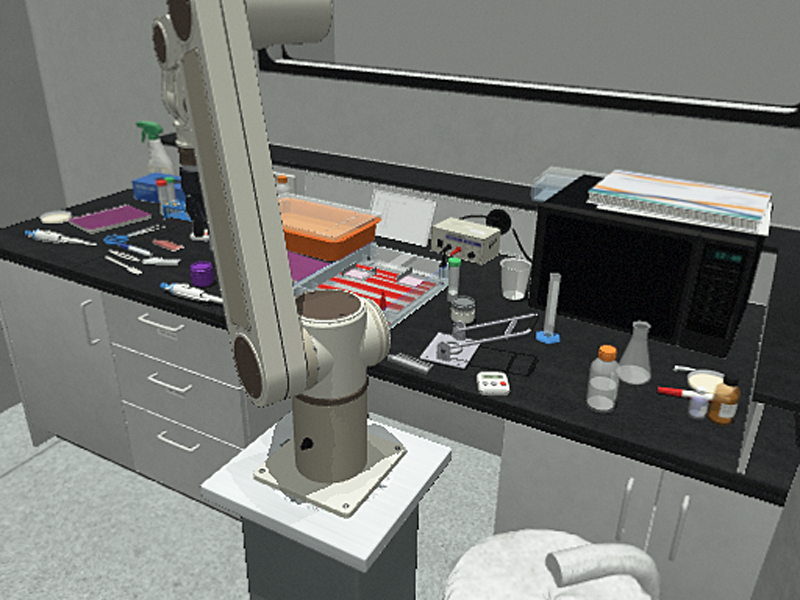

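View pics/top0b.png

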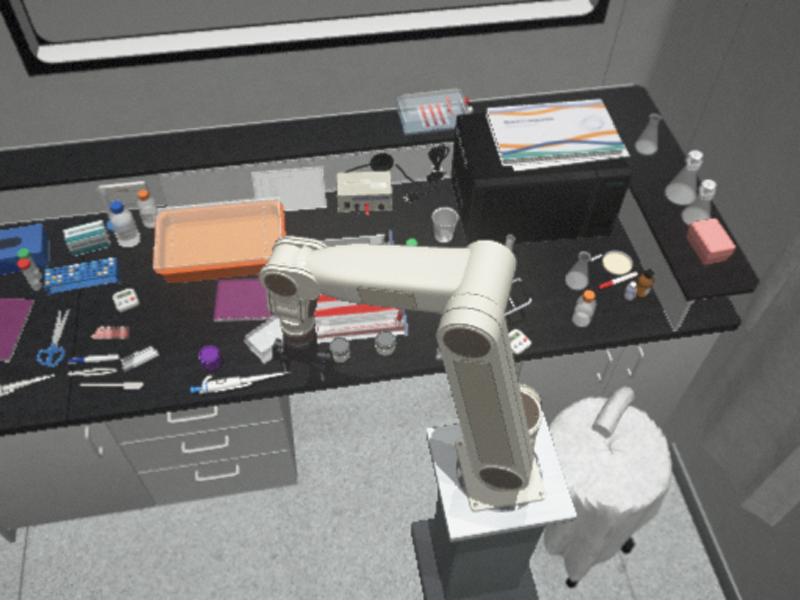

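```bash
python3 - <<'E'
from h import *
a=cv2.imread("pics/scene0.png"); b=cv2.imread("pics/top0.png")
cv2.imwrite("pics/sc1.png",cv2.resize(a[140:270,230:430],(800,520),interpolation=cv2.INTER_CUBIC))
cv2.imwrite("pics/tc1.png",cv2.resize(b[140:240,160:360],(800,400),interpolation=cv2.INTER_CUBIC))
E
```

```text
(no output)
```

View pics/sc1.png

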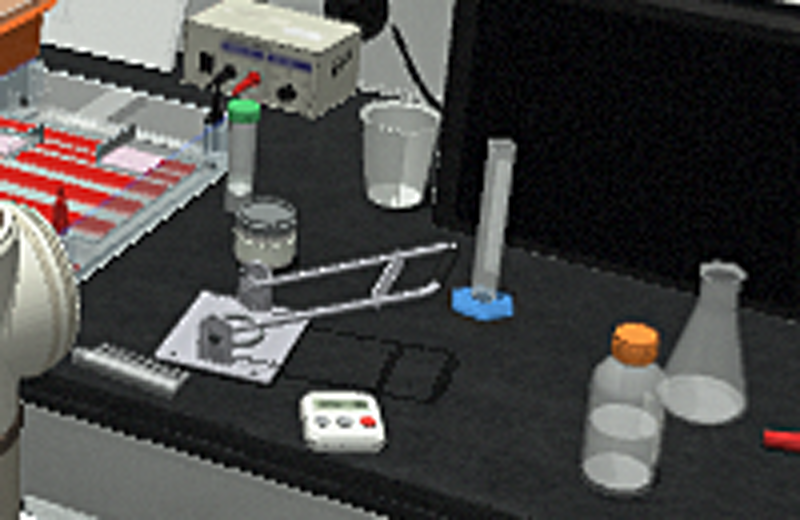

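View pics/tc1.png

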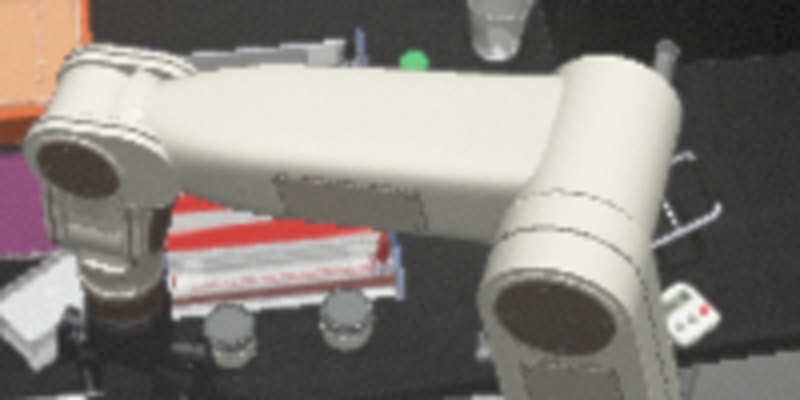

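```bash
python3 - <<'E'
from h import *
def s(u,v,z): return plane("scene",230+u/4,140+v/4,z).round(3)
def t(u,v,z): return plane("top",160+u/4,140+v/4,z).round(3)
print("A",t(230,323,.055),"B",t(346,311,.055))
print("C lid",s(266,215,.055),"foot", s(266,262,0.0))
print("plate corners",[s(u,v,.005) for u,v in((205,292),(157,357),(268,382),(318,315))])
print("ears tops",s(256,267,.055),s(213,320,.055))
for z in(.05,.08,.11): print("handle ends",z,s(453,246,z),s(435,290,z))
print("timer",s(342,440,.01),t(692,312,.019)); print("comb",s(130,370,.006)); 
print("tube",s(238,195,0),"cap",s(243,105,.111),t(413,62,.111));print("cyl",s(484,304,.0)); print("eth",s(620,475,0)); print("flask",s(705,405,0))
print("tank",t(400,275,.064),t(175,310,.064),s(225,165,.064),s(80,270,.064))
print("bottom purple", plane("top",133.8,228,.055))
E
```

```text
A [0.408 0.349 0.055] B [0.403 0.224 0.055]
C lid [0.591 0.021 0.055] foot [0.603 0.023 0.   ]
plate corners [array([0.512, 0.043, 0.005]), array([0.387, 0.028, 0.005]), array([ 0.398, -0.07 ,  0.005]), array([ 0.525, -0.062,  0.005])]
ears tops [ 0.492 -0.014  0.055] [ 0.388 -0.022  0.055]
handle ends 0.05 [ 0.63  -0.146  0.05 ] [ 0.542 -0.16   0.05 ]
handle ends 0.08 [ 0.572 -0.163  0.08 ] [ 0.487 -0.176  0.08 ]
handle ends 0.11 [ 0.514 -0.179  0.11 ] [ 0.433 -0.192  0.11 ]
timer [ 0.341 -0.159  0.01 ] [ 0.363 -0.157  0.019]
comb [0.355 0.037 0.006]
tube [0.723 0.108 0.   ] cap [0.697 0.097 0.111] [0.695 0.097 0.111]
cyl [ 0.63  -0.181  0.   ]
eth [ 0.42  -0.358  0.   ]
flask [ 0.558 -0.393  0.   ]
tank [0.434 0.159 0.064] [0.429 0.405 0.064] [0.654 0.094 0.064] [0.393 0.107 0.064]
bottom purple [0.42987269 0.703069   0.055     ]
```

>>> play_rows(xyz=[[0,0,-2],[0,0,-2],[0,0,-2],[0,0,-2],[4,0,0],[4,0,0],[4,0,0],[4,0,0],[4,0,0],[4,0,0],[4,0,0],[4,0,0],[4,0,0],[4,0,0]], turn=[[0,0,-0.114],[0,0,-0.114],[0,0,-0.114],[0,0,-0.114],[0,0,0],[0,0,0],[0,0,0],[0,0,0],[0,0,0],[0,0,0],[0,0,0],[0,0,0],[0,0,0],[0,0,0]], gripper=[1,1,1,1,1,1,1,1,1,1,1,1,1,1])

```text
clock: 1.27
ee_pos: [-0.1915, 0.4367, 0.3085]
orientation: [-0.006, 1.0, -0.007, -0.002]
ft_force: [-0.7, 1.2, -0.3]
grip_width: 0.994
```

```bash
python3 - <<'E'
from h import *
o=env.get_obs(); print(o['clock'],o['q'].round(3),o['ee_pos'].round(3),R.from_quat(o['orientation']).as_matrix().round(3).tolist())
a=snap("scene","pics/scene1.png")[:,:,::-1]; b=snap("top","pics/top1.png")[:,:,::-1]
cv2.imwrite("pics/sc2.png",cv2.resize(a[130:290,180:420],(780,520),interpolation=cv2.INTER_CUBIC))
cv2.imwrite("pics/tc2.png",cv2.resize(b[130:250,160:400],(800,400),interpolation=cv2.INTER_CUBIC))
E
```

```text
1.2667 [1.978 0.184 0.132 1.531 0.009 1.966] [-0.191  0.437  0.308] [[-1.0, -0.012, -0.003], [-0.012, 1.0, -0.014], [0.003, -0.014, -1.0]]
```

View pics/sc2.png

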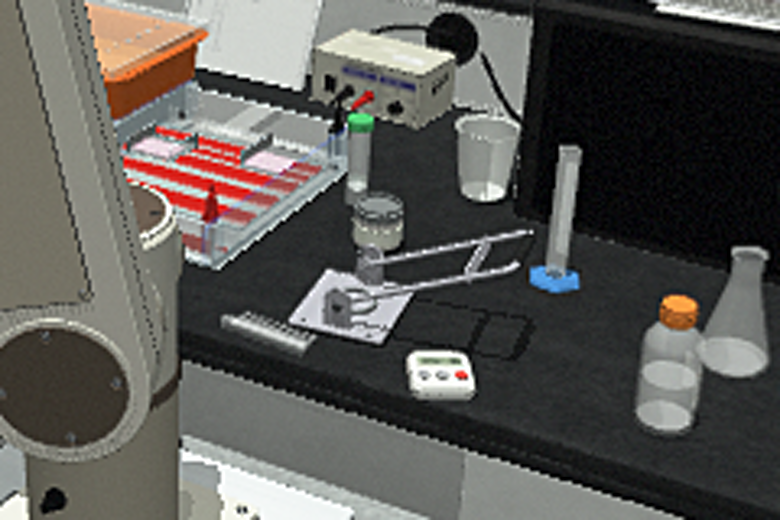

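View pics/tc2.png

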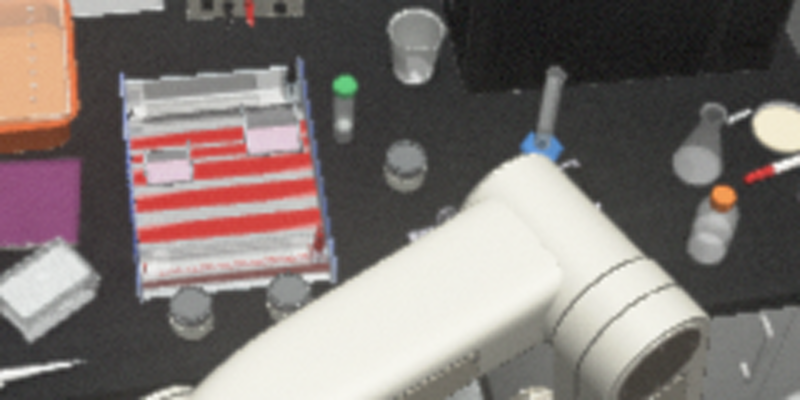

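```bash
python3 - <<'E'
from h import *
b=cv2.imread("pics/top1.png");a=cv2.imread("pics/scene1.png")
def z(im,u0,v0,w,h,f): 
    c=cv2.resize(im[v0:v0+h,u0:u0+w],None,fx=f,fy=f,interpolation=cv2.INTER_NEAREST); 
    for i in range(0,w,5): cv2.putText(c,str(u0+i),(i*f,10),0,.35,(0,255,255),1); cv2.line(c,(i*f,12),(i*f,18),(0,255,255),1)
    for j in range(0,h,5): cv2.putText(c,str(v0+j),(0,j*f+4),0,.35,(0,255,255),1)
    return c
t=z(b,205,205,60,30,13); cv2.imwrite("pics/z1.png",t)
t=z(b,270,165,30,25,13); s=z(a,280,180,30,25,13); cv2.imwrite("pics/z2.png",np.hstack([t,s]))
cv2.imwrite("pics/z3.png",z(a,260,195,86,50,9))
E
```

```text
(no output)
```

View pics/z1.png

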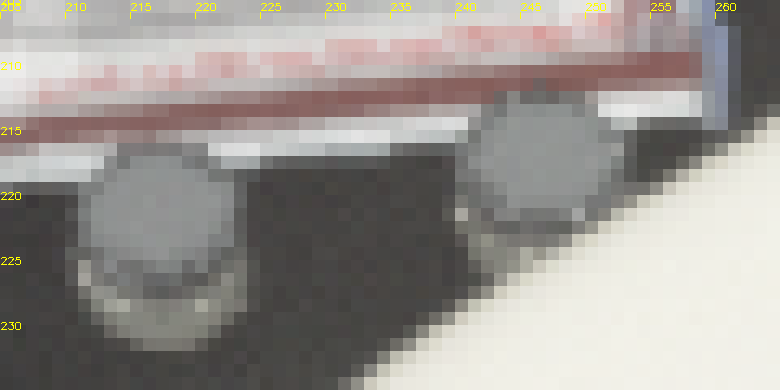

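View pics/z2.png

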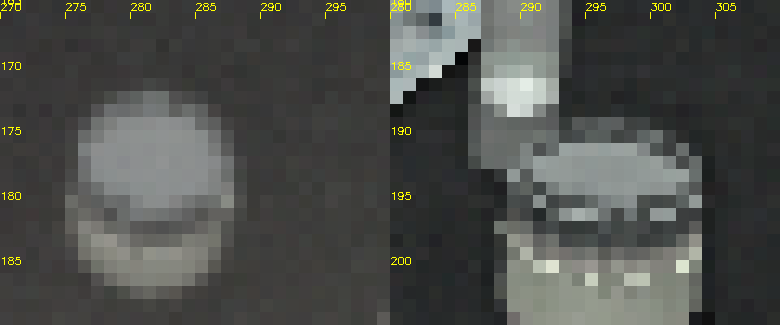

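View pics/z3.png

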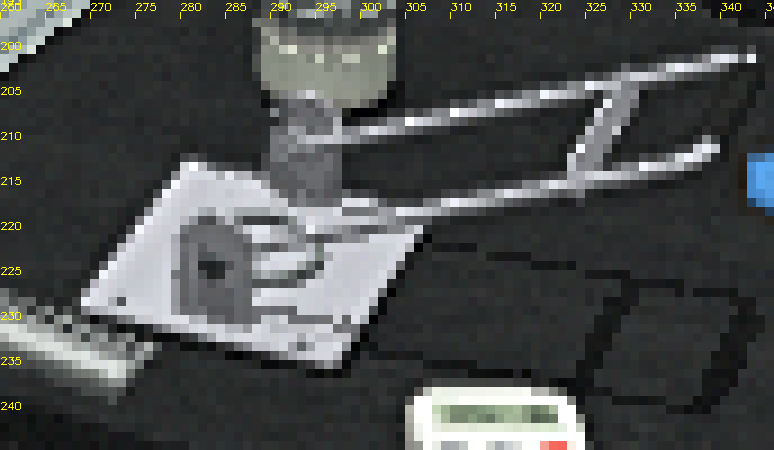

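```bash
python3 - <<'E'
from h import *
b=cv2.imread("pics/top1.png").astype(int);a=cv2.imread("pics/scene1.png").astype(int)
def blob(im,u0,v0,u1,v1,lo):
    g=im[v0:v1,u0:u1].mean(2); m=(g>lo).astype(np.uint8)
    n,l,s,c=cv2.connectedComponentsWithStats(m,connectivity=4); i=1+np.argmax(s[1:,4]); return c[i]+[u0,v0],s[i]+np.array([u0,v0,0,0,0])
for n,bx in(("A",(208,214,227,234)),("C",(272,170,292,190))):
    for lo in(125,): 
        c,s=blob(b,*bx,lo); print(n,lo,c.round(2),s,plane("top",*c,.0525).round(4))
# silhouettes versus dark bg for C
g=b[170:192,270:294].mean(2); m=g>80; vs,us=np.nonzero(m); print(us.min()+270,us.max()+270,vs.min()+170,vs.max()+170)
for P,nm in(((.59,.02),"C"),((.408,.35),"A"),((.403,.224),"B")):
  for r,z in((.023,.05),(.026,.055),(.028,.05),(.0205,0)):
    pts=np.array([proj("top",[P[0]+r*np.cos(t),P[1]+r*np.sin(t),z]) for t in np.linspace(0,6.28,60)]); print(nm,z,pts.min(0).round(1),pts.max(0).round(1))
E
```

```text
A 125 [216.91 218.95] [208 214  19  12 128] [0.4196 0.3502 0.0525]
C 125 [281.34 176.88] [276 174  11   7  58] [0.603  0.0273 0.0525]
275 287 172 187
C 0.05 [278.5 175.3] [288.4 183.1]
C 0.055 [277.9 174.1] [289.2 182.9]
C 0.05 [277.4 174.5] [289.5 184. ]
C 0 [278.4 182.4] [287.2 189.3]
A 0.05 [212.  217.1] [222.7 226. ]
A 0.055 [211.2 215.8] [223.3 225.9]
A 0.05 [210.8 216.1] [223.8 226.9]
A 0 [213.2 223.9] [222.5 231.8]
B 0.05 [241.1 214.1] [251.7 222.9]
B 0.055 [240.4 212.8] [252.4 222.8]
B 0.05 [239.9 213.1] [252.9 223.8]
B 0 [241.7 220.9] [251.1 228.7]
```

```bash
cat >> h.py <<'E'
def need(x,y,z,psi=np.pi/2):
    "tool-frame shift (cm) and turn (rad) from now to TCP target, tool down, jaw azimuth psi"
    o=env.get_obs(); M=R.from_quat(o['orientation']).as_matrix()
    yv=np.array([np.cos(psi),np.sin(psi),0]); zv=np.array([0,0,-1.]); D=np.c_[np.cross(yv,zv),yv,zv]
    d=np.array([x,y,z])-o['ee_pos']
    print("t",round(o['clock'],2),"now",o['ee_pos'].round(4),"tool shift cm",(M.T@d*100).round(2),"| after turn",(D.T@d*100).round(2),"turn",R.from_matrix(M.T@D).as_rotvec().round(3),"F",o['ft_force'].round(2),"T",o['wrist_torque'].round(3),"g",round(float(o['grip_width']),3))
E
python3 - <<'E'
from h import *
need(.408,.35,.12)
E
```

```text
t 1.37 now [-0.1948  0.4365  0.3077] tool shift cm [-60.19  -9.59  18.61] | after turn [-60.28  -8.65  18.77] turn [-0.016 -0.005  0.02 ] F [ 0.37  0.52 -1.12] T [ 0.049 -0.014  0.026] g 0.999
```

>>> play_rows(xyz=[[-4,-0.6,0.5],[-4,-0.6,0.5],[-4,-0.6,0.5],[-4,-0.6,1],[-4,-0.6,1],[-4,-0.6,1],[-4,-0.6,1],[-4,-0.6,1],[-4,-0.6,1],[-4,-0.6,1],[-4,-0.6,1.5],[-4,-0.6,1.5],[-4,-0.6,2],[-4,-0.6,2],[-3,-0.6,2],[-1,0,0]], turn=[[-0.016,-0.005,0.02],[0,0,0],[0,0,0],[0,0,0],[0,0,0],[0,0,0],[0,0,0],[0,0,0],[0,0,0],[0,0,0],[0,0,0],[0,0,0],[0,0,0],[0,0,0],[0,0,0],[0,0,0]], gripper=[1,1,1,1,1,1,1,1,1,1,1,1,1,1,1,1])

```text
clock: 2.7
ee_pos: [0.4001, 0.3437, 0.1326]
orientation: [-0.004, 1.0, -0.002, 0.001]
ft_force: [-0.9, -0.6, -0.8]
grip_width: 1.001
```

```bash
python3 - <<'E'
from h import *
need(.408,.35,.014)
a=snap("scene","pics/scene2.png")[:,:,::-1]; b=snap("top","pics/top2.png")[:,:,::-1]
cv2.imwrite("pics/c2.png",np.hstack([cv2.resize(a[100:290,110:350],(400,317)),cv2.resize(b[130:270,160:340],(400,317),interpolation=cv2.INTER_CUBIC)]))
E
```

```text
t 2.7 now [0.4001 0.3437 0.1326] tool shift cm [-0.77  0.67 11.85] | after turn [-0.79  0.63 11.86] turn [-0.004  0.002  0.007] F [-0.91 -0.56 -0.75] T [-0.009  0.056  0.032] g 1.001
```

View pics/c2.png

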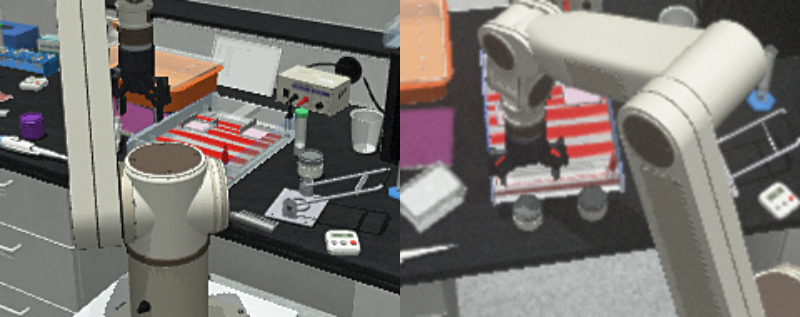

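>>> play_rows(xyz=[[-0.8,0.7,1],[0,0,3],[0,0,3],[0,0,3],[0,0,1.5],[0,0,0]], turn=[[-0.004,0.002,0.007],[0,0,0],[0,0,0],[0,0,0],[0,0,0],[0,0,0]], gripper=[1,1,1,1,1,1])

```text
clock: 3.3
ee_pos: [0.4066, 0.3575, 0.025]
orientation: [-0.002, 1.0, 0.006, 0.004]
ft_force: [-0.6, 0.2, 0.6]
grip_width: 0.999
```

```bash
python3 - <<'E'
from h import *
need(.408,.35,.014)
a=snap("scene","pics/scene3.png")[:,:,::-1]; b=snap("top","pics/top3.png")[:,:,::-1]
cv2.imwrite("pics/c3.png",np.hstack([cv2.resize(a[120:220,140:240],(400,400)),cv2.resize(b[180:260,190:270],(400,400),interpolation=cv2.INTER_CUBIC)]))
E
```

```text
t 3.3 now [0.4066 0.3575 0.025 ] tool shift cm [-0.12 -0.76  1.1 ] | after turn [-0.14 -0.75  1.1 ] turn [0.013 0.007 0.004] F [-0.63  0.25  0.61] T [0.001 0.081 0.029] g 0.999
```

View pics/c3.png

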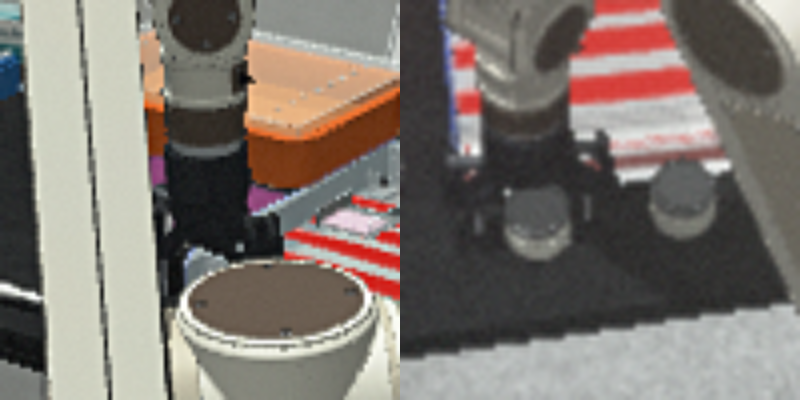

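>>> play_rows(xyz=[[0,-0.7,0.6],[-0.1,0,0.5],[0,0,0],[0,0,0],[0,0,0],[0,0,0],[0,0,0],[0,0,0]], turn=[[0.013,0.007,0.004],[0,0,0],[0,0,0],[0,0,0],[0,0,0],[0,0,0],[0,0,0],[0,0,0]], gripper=[1,1,1,0.5,0.5,0.5,0.5,0.5])

```text
clock: 4.07
ee_pos: [0.4124, 0.354, 0.0239]
orientation: [-0.0, 1.0, 0.004, 0.006]
ft_force: [0.7, 0.5, -2.7]
grip_width: 0.633
```

```bash
python3 - <<'E'
from h import *
need(.408,.35,.07)
E
```

```text
t 4.07 now [0.4124 0.354  0.0239] tool shift cm [ 0.38 -0.37 -4.62] | after turn [ 0.44 -0.4  -4.61] turn [0.008 0.013 0.   ] F [ 0.69  0.46 -2.68] T [ 0.156 -0.042  0.018] g 0.633
```

>>> play_rows(xyz=[[0,0,-1],[0,0,-2],[0,0,-2],[0,0,0],[0,0,0],[0,0,0],[0,0,0]], turn=[[0.008,0.013,0],[0,0,0],[0,0,0],[0,0,0],[0,0,0],[0,0,0],[0,0,0]], gripper=[0.5,0.5,0.5,0.5,0.5,0.5,0.5])

```text
clock: 4.65
ee_pos: [0.4056, 0.3486, 0.0649]
orientation: [-0.0, 1.0, -0.007, -0.009]
ft_force: [-0.2, 0.3, -6.8]
grip_width: 0.633
```

```bash
python3 - <<'E'
from h import *
need(.408,.35,.07)
E
```

```text
t 4.65 now [0.4056 0.3486 0.0649] tool shift cm [-0.23  0.13 -0.52] | after turn [-0.24  0.14 -0.51] turn [-0.014 -0.018  0.   ] F [-0.23  0.34 -6.81] T [ 0.041 -0.052 -0.016] g 0.633
```

>>> play_rows(xyz=[[0,0,-2],[0,0,-2],[0,0,0],[0,0,0]], turn=[[-0.014,-0.018,0],[0,0,0],[0,0,0],[0,0,0]], gripper=[0.5,0.5,0.5,0.5])

```text
clock: 4.98
ee_pos: [0.4018, 0.3455, 0.098]
orientation: [-0.0, 1.0, -0.004, -0.005]
ft_force: [0.9, -0.5, -8.2]
grip_width: 0.633
```

>>> play_rows(xyz=[[0,0,0],[0,0,0]], turn=[[0,0,0],[0,0,0]], gripper=[0.5,0.5])

```text
clock: 5.15
ee_pos: [0.4009, 0.3447, 0.0954]
orientation: [-0.0, 1.0, -0.005, -0.006]
ft_force: [-0.0, 0.2, -6.8]
grip_width: 0.63
```

```bash
python3 - <<'E'
from h import *
need(.408,.35,.07)
a=snap("scene","pics/scene4.png")[:,:,::-1]; b=snap("top","pics/top4.png")[:,:,::-1]
need(.408,.35,.07)
cv2.imwrite("pics/c4.png",np.hstack([cv2.resize(a[90:290,150:350],(400,400)),cv2.resize(b[150:250,190:290],(400,400),interpolation=cv2.INTER_CUBIC)]))
E
```

```text
t 5.15 now [0.4009 0.3447 0.0954] tool shift cm [-0.74  0.56  2.53] | after turn [-0.71  0.53  2.54] turn [-0.011 -0.013  0.   ] F [-0.03  0.17 -6.82] T [-0.016 -0.014 -0.025] g 0.63
t 5.25 now [0.4008 0.3446 0.0954] tool shift cm [-0.75  0.57  2.52] | after turn [-0.72  0.54  2.54] turn [-0.011 -0.013  0.   ] F [-0.46 -0.2  -6.69] T [ 0.06  -0.     0.007] g 0.634
```

View pics/c4.png

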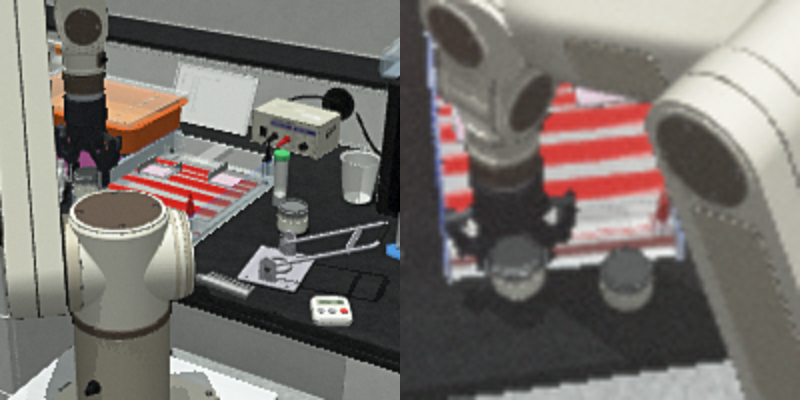

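>>> play_rows(xyz=[[0,-1,-2],[-0.5,-3,-2],[-0.5,-4,-1],[-0.5,-4,-1],[-0.5,-4,0],[-0.5,-4,0],[-0.5,-4,0],[-0.5,-4,0],[-0.5,-4,0],[-0.5,-3,0],[-0.5,-1,0],[0,0,0]], turn=[[-0.011,-0.013,0],[0,0,0],[0,0,0],[0,0,0],[0,0,0],[0,0,0],[0,0,0],[0,0,0],[0,0,0],[0,0,0],[0,0,0],[0,0,0]], gripper=[0.5,0.5,0.5,0.5,0.5,0.5,0.5,0.5,0.5,0.5,0.5,0.5])

```text
clock: 6.25
ee_pos: [0.454, -0.0282, 0.1519]
orientation: [-0.004, 1.0, -0.002, -0.0]
ft_force: [0.4, 0.3, -6.5]
grip_width: 0.631
```

```bash
python3 - <<'E'
from h import *
need(.455,-.015,.12)
a=snap("scene","pics/scene5.png")[:,:,::-1]; b=snap("top","pics/top5.png")[:,:,::-1]
cv2.imwrite("pics/c5.png",np.hstack([cv2.resize(a[130:260,230:360],(400,400),interpolation=cv2.INTER_CUBIC),cv2.resize(b[150:250,220:320],(400,400),interpolation=cv2.INTER_CUBIC)]))
E
```

```text
t 6.25 now [ 0.454  -0.0282  0.1519] tool shift cm [-0.11  1.33  3.19] | after turn [-0.1   1.32  3.19] turn [-0.004 -0.     0.008] F [ 0.39  0.3  -6.45] T [ 0.017 -0.037  0.019] g 0.631
```

View pics/c5.png

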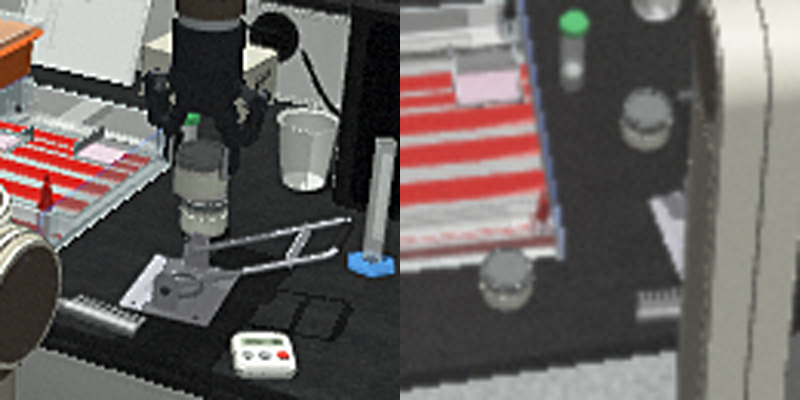

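```bash
cat >> h.py <<'E'
def zoom(im,u0,v0,w,h,f):
    c=cv2.resize(im[v0:v0+h,u0:u0+w],None,fx=f,fy=f,interpolation=cv2.INTER_CUBIC)
    for i in range(0,w,5): cv2.putText(c,str(u0+i),(int((i+.5)*f),10),0,.35,(0,255,255),1); cv2.line(c,(int((i+.5)*f),12),(int((i+.5)*f),18),(0,255,255),1)
    for j in range(0,h,5): cv2.putText(c,str(v0+j),(0,int((j+.5)*f)+4),0,.35,(0,255,255),1)
    return c
E
python3 - <<'E'
from h import *
a=cv2.imread("pics/scene5.png"); cv2.imwrite("pics/z5.png",zoom(a,265,170,55,70,8))
cv2.imwrite("pics/z5b.png",zoom(cv2.imread("pics/scene1.png"),265,200,55,45,12))
E
```

```text
(no output)
```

View pics/z5.png

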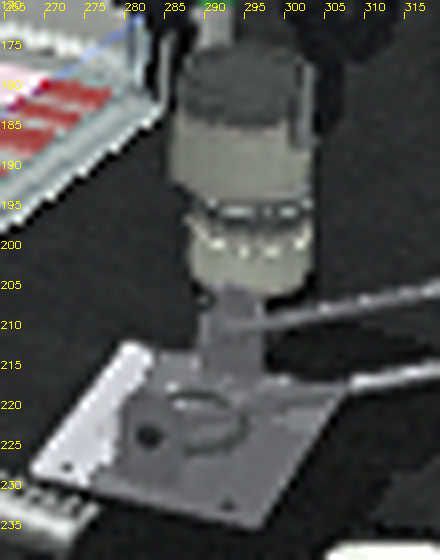

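View pics/z5b.png

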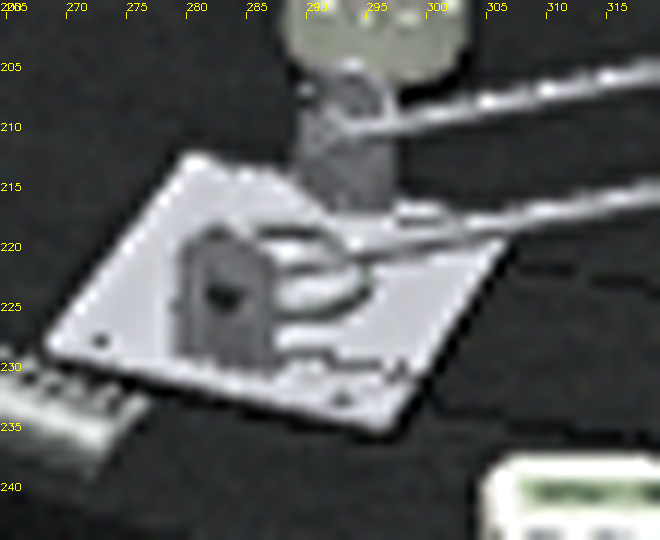

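```bash
python3 - <<'E'
from h import *
C=np.array([(280,212.3),(306,219.8),(297,235.3),(267.8,229)]) # far-left, far-right, near-right, near-left
l=lambda p,q:np.cross([*p,1],[*q,1])
i=np.cross(l(C[0],C[2]),l(C[1],C[3])); i=i[:2]/i[2]; print("diag",i)
for z in(.003,.006,.010):
    P=[plane("scene",*c,z)[:2] for c in C]; print(z,[p.round(4).tolist() for p in P],"c",np.mean(P,0).round(4),plane("scene",*i,z).round(4), "sides x",np.linalg.norm(P[0]-P[3]).round(4),np.linalg.norm(P[1]-P[2]).round(4),"y",np.linalg.norm(P[0]-P[1]).round(4),np.linalg.norm(P[3]-P[2]).round(4),"yaw",np.arctan2(*(P[0]-P[3]+P[1]-P[2])[::-1]).round(3),np.arctan2(*(P[0]-P[1]+P[3]-P[2])[::-1]).round(3)-1.571)
for r,z in((.023,.015),(.026,.015),(.027,.01)):
    for c in((.458,-.016),(.452,-.012)):
        pts=np.array([proj("scene",[c[0]+r*np.cos(t),c[1]+r*np.sin(t),z]) for t in np.linspace(0,6.28,90)]); print(r,z,c,pts.min(0).round(1),pts.max(0).round(1))
print("hole near", plane("scene",282.2,223.8,.034))
E
```

```text
diag [288.63468599 223.98222222]
0.003 [[0.5176, 0.0509], [0.5151, -0.053], [0.4026, -0.0685], [0.3891, 0.0342]] c [ 0.4561 -0.0091] [ 0.4565 -0.0125  0.003 ] sides x 0.1296 0.1135 y 0.1039 0.1036 yaw 0.133 0.05300000000000016
0.006 [[0.5125, 0.0486], [0.51, -0.0549], [0.398, -0.0704], [0.3846, 0.0319]] c [ 0.4513 -0.0112] [ 0.4517 -0.0146  0.006 ] sides x 0.1291 0.1131 y 0.1035 0.1032 yaw 0.133 0.05300000000000016
0.01 [[0.5058, 0.0455], [0.5033, -0.0575], [0.3919, -0.0729], [0.3785, 0.0289]] c [ 0.4449 -0.014 ] [ 0.4453 -0.0173  0.01  ] sides x 0.1284 0.1125 y 0.103 0.1027 yaw 0.133 0.05300000000000016
0.023 0.015 (0.458, -0.016) [283.3 217.8] [296.5 224.4]
0.023 0.015 (0.452, -0.012) [281.5 218.2] [294.8 224.9]
0.026 0.015 (0.458, -0.016) [282.4 217.4] [297.4 224.8]
0.026 0.015 (0.452, -0.012) [280.6 217.8] [295.6 225.3]
0.027 0.01 (0.458, -0.016) [282.1 218.5] [297.6 226.3]
0.027 0.01 (0.452, -0.012) [280.3 218.9] [295.9 226.7]
hole near [ 0.39706377 -0.01488064  0.034     ]
```

>>> play_rows(xyz=[[0.5,-1,-1],[1,-3,-1],[2,-3.5,-1],[2,-3.5,-1],[2,-3.5,0],[2,-3.5,0],[2,-3.5,0],[2,-3.5,0],[2,-3.5,0],[1,-2,0],[0,0,0],[0,0,0]], turn=[[-0.004,0,0.008],[0,0,0],[0,0,0],[0,0,0],[0,0,0],[0,0,0],[0,0,0],[0,0,0],[0,0,0],[0,0,0],[0,0,0],[0,0,0]], gripper=[0.5,0.5,0.5,0.5,0.5,0.5,0.5,0.5,0.5,0.5,0.5,0.5])

```text
clock: 7.35
ee_pos: [0.2914, -0.3305, 0.189]
orientation: [-0.018, 1.0, 0.005, -0.001]
ft_force: [1.9, 0.6, -7.1]
grip_width: 0.631
```

```bash
python3 - <<'E'
from h import *
need(.455,-.015,.12)
a=snap("scene","pics/scene6.png")[:,:,::-1]; need(.455,-.015,.12); b=snap("top","pics/top6.png")[:,:,::-1]
cv2.imwrite("pics/c6.png",np.hstack([cv2.resize(a[90:290,230:430],(400,400),interpolation=cv2.INTER_CUBIC),cv2.resize(b[150:290,240:380],(400,400),interpolation=cv2.INTER_CUBIC)]))
cv2.imwrite("pics/z6.png",zoom(b,265,185,66,45,12))
E
```

```text
t 7.35 now [ 0.2914 -0.3305  0.189 ] tool shift cm [-17.52  30.86   7.17] | after turn [-16.36  31.55   6.9 ] turn [ 0.009 -0.001  0.037] F [ 1.85  0.62 -7.14] T [ 0.021  0.033 -0.005] g 0.631
t 7.4 now [ 0.2915 -0.3303  0.189 ] tool shift cm [-17.53  30.83   7.14] | after turn [-16.35  31.53   6.9 ] turn [ 0.008 -0.001  0.038] F [-0.03 -0.37 -7.69] T [-0.022 -0.003 -0.031] g 0.629
```

View pics/c6.png

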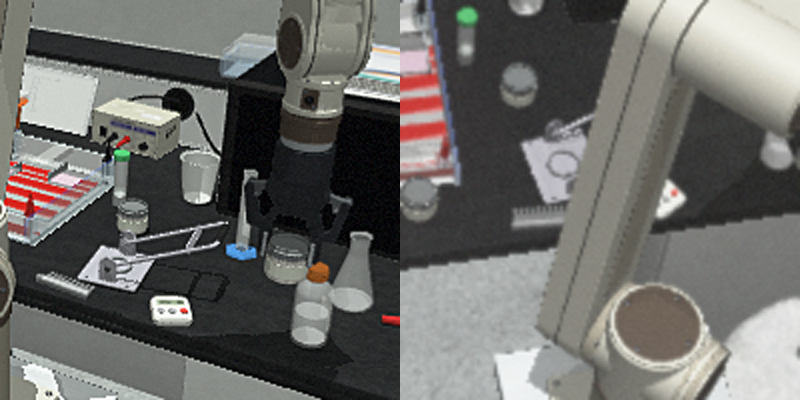

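View pics/z6.png

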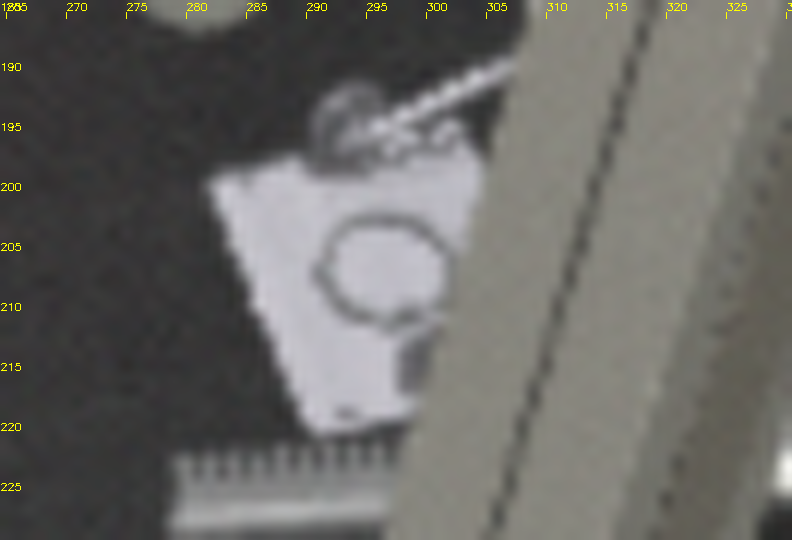

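```bash
python3 - <<'E'
from h import *
for z in(.01,.015): print("ring top",plane("top",295.9,206.9,z).round(4))
for c in((281.3,199.3),(290.3,220)): print(c,plane("top",*c,.005).round(4),plane("top",*c,.01).round(4))
for c in((.456,-.013),(.460,-.010)):
  for r,z in((.023,.015),(.026,.015)):
    for n in("top","scene"):
        pts=np.array([proj(n,[c[0]+r*np.cos(t),c[1]+r*np.sin(t),z]) for t in np.linspace(0,6.28,90)]); print(n,r,z,c,pts.min(0).round(1),pts.max(0).round(1))
g=cv2.imread("pics/top6.png").mean(2); print(g[200:215,286:305].astype(int))
a=cv2.imread("pics/scene6.png"); cv2.imwrite("pics/z6s.png",zoom(a,345,180,60,60,10))
cv2.imwrite("pics/z6t.png",zoom(a,265,200,55,45,12))
E
```

```text
ring top [ 0.4549 -0.011   0.01  ]
ring top [ 0.4515 -0.0098  0.015 ]
(281.3, 199.3) [0.511  0.0442 0.005 ] [0.5074 0.0452 0.01  ]
(290.3, 220) [0.3928 0.0284 0.005 ] [0.3895 0.0295 0.01  ]
top 0.023 0.015 (0.456, -0.013) [291.3 201.9] [301.5 210.2]
scene 0.023 0.015 (0.456, -0.013) [282.2 217.8] [295.5 224.4]
top 0.026 0.015 (0.456, -0.013) [290.6 201.3] [302.1 210.7]
scene 0.026 0.015 (0.456, -0.013) [281.4 217.4] [296.4 224.9]
top 0.023 0.015 (0.46, -0.01) [290.4 201.3] [300.6 209.5]
scene 0.023 0.015 (0.46, -0.01) [282.  217.1] [295.2 223.7]
top 0.026 0.015 (0.46, -0.01) [289.8 200.7] [301.3 210.1]
scene 0.026 0.015 (0.46, -0.01) [281.1 216.7] [296.1 224.1]
[[185 193 194 195 191 184 177 173 176 175 180 181 186 185 189 189 189 191
  184]
 [188 193 190 191 197 195 183 190 189 187 187 184 189 187 186 189 188 187
  172]
 [193 189 192 194 197 194 190 189 184 169 163 164 171 177 180 189 188 184
  151]
 [192 189 192 190 194 196 187 163 140 134 134 123 129 130 153 179 187 182
  148]
 [193 188 190 192 192 193 168 152 179 186 188 184 180 151 124 156 177 165
  140]
 [192 192 189 192 194 186 153 184 192 192 192 191 191 188 180 132 152 161
  138]
 [197 195 190 189 191 173 146 186 194 195 191 191 193 197 193 178 134 140
  133]
 [192 195 193 194 185 138 157 191 195 192 192 190 192 193 194 181 134 134
  134]
 [189 199 195 192 185 143 136 184 196 194 193 191 191 194 194 182 133 131
  130]
 [186 195 196 192 192 181 138 158 188 189 191 192 186 188 190 162 129 130
  133]
 [182 198 197 191 192 188 159 123 149 167 182 183 159 150 158 132 121 129
  130]
 [104 186 198 194 189 190 185 158 132 126 148 146 115 118 146 152 138 133
  130]
 [ 75 158 193 194 189 191 192 189 189 187 168 143 150 154 141 118 129 131
  133]
 [ 56 104 187 197 192 191 190 193 193 195 192 188 159 122 107 117 127 131
  130]
 [ 56  82 182 195 195 192 190 194 194 195 196 188 129 100  98 130 133 134
  130]]
```

View pics/z6s.png

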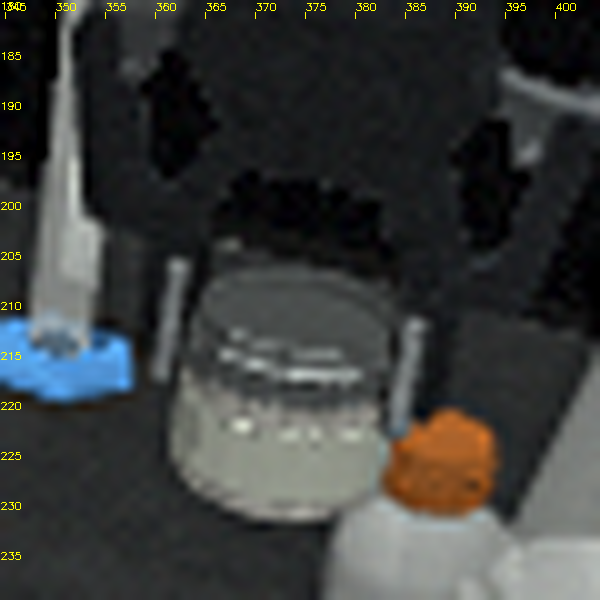

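View pics/z6t.png

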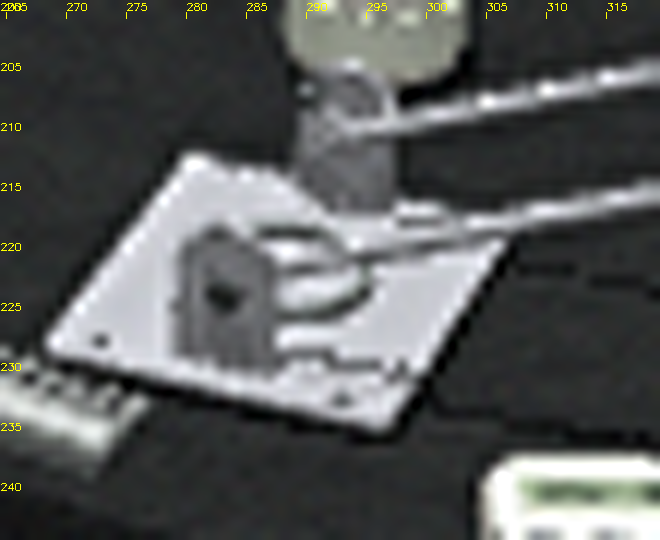

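```bash
python3 - <<'E'
from h import *
t=np.array([.2915,-.3303,.189])
for ox in(-.006,-.003,0,.003):
    ps=[]
    for r,z in((.028,.006),(.028,.05),(.026,.055),(.0205,0)):
        ps+= [proj("scene",t+[ox+r*np.cos(q),r*np.sin(q),z-.024]) for q in np.linspace(0,6.28,90)]
    ps=np.array(ps); print(ox,ps.min(0).round(1),ps.max(0).round(1))
o=env.get_obs(); print(R.from_quat(o['orientation']).as_matrix().round(3).tolist())
a=cv2.imread("pics/scene6.png").astype(int); 
for v in (221,224,226): print(v,a[v,354:392].mean(1).astype(int))
for u in (366,371,376): print(u,a[198:238,u].mean(1).astype(int))
E
```

```text
-0.006 [360.9 207.1] [384.5 233.5]
-0.003 [361.2 206.7] [384.8 233. ]
0 [361.6 206.2] [385.1 232.5]
0.003 [361.9 205.8] [385.4 232. ]
[[-0.999, -0.039, -0.001], [-0.039, 0.999, 0.009], [0.001, 0.009, -1.0]]
221 [ 41  39  41  38  42  44  45  37  86 103 104 137 129 127 128 116 134 143
 144 118 126 124 105 114 116 135 128 141 132  45 115 101  32  15  59  94
  99  62]
224 [ 41  42  43  44  44  41  42  34 106 108 107 133 135 136 143 143 142 144
 145 144 141 148 127 146 142 140 140 138 136 139  75  96 101 107 103 104
 103 104]
226 [ 50  41  44  43  45  45  39  37  60 103 134 138 133 140 144 141 141 142
 144 144 143 147 147 146 143 145 143 138 135 112  79  64  79  79  79  86
  89  86]
366 [ 29  28  25  12  20  16  45  39  42  41  84  68  75  77  63  54  66  53
  61  70 104 105 120 129 135 135 135 135 133 136 114 114  44  40  42  43
  42  44  42  44]
371 [ 14   9  12   7  16  14  20  47  49  76  69  76  76  80  74  78 121  81
 145  83  68  70  94 143 136 143 144 144 142 142 145 146 142 132  24  40
  41  47  43  43]
376 [  5   3   1  10   6   7  24  13  26  72  63  77  77  74  78  72  76 126
  84 177  54  72  62 105 145 180 127 149 147 144 145 147 126 137  35  36
  40  43  38  39]
```

>>> play_rows(xyz=[[-1,1,0],[-2,3,0],[-2,3.9,0],[-2,3.9,0],[-2,3.9,0],[-2,3.9,0.5],[-2,3.9,0.5],[-2,3.9,0.5],[-1,3,1],[-0.5,1,1],[0,0,0],[0,0,0]], turn=[[0.009,0,0.037],[0,0,0],[0,0,0],[0,0,0],[0,0,0],[0,0,0],[0,0,0],[0,0,0],[0,0,0],[0,0,0],[0,0,0],[0,0,0]], gripper=[0.5,0.5,0.5,0.5,0.5,0.5,0.5,0.5,0.5,0.5,0.5,0.5])

```text
clock: 8.45
ee_pos: [0.4507, -0.0038, 0.1553]
orientation: [-0.018, 1.0, 0.003, 0.003]
ft_force: [0.1, -0.6, -7.2]
grip_width: 0.63
```

```bash
python3 - <<'E'
from h import *
need(.454,-.012,.07)
E
```

```text
t 8.45 now [ 0.4507 -0.0038  0.1553] tool shift cm [-0.25 -0.88  8.53] | after turn [-0.33 -0.82  8.53] turn [0.005 0.005 0.037] F [ 0.09 -0.57 -7.19] T [-0.048  0.112  0.009] g 0.63
```

>>> play_rows(xyz=[[-0.3,-0.8,0],[0,0,3],[0,0,3],[0,0,1.5],[0,0,0],[0,0,0]], turn=[[0.005,0.005,0.037],[0,0,0],[0,0,0],[0,0,0],[0,0,0],[0,0,0]], gripper=[0.5,0.5,0.5,0.5,0.5,0.5])

```text
clock: 8.95
ee_pos: [0.4559, -0.0139, 0.0823]
orientation: [0.003, 1.0, -0.002, 0.003]
ft_force: [0.2, -0.4, -7.2]
grip_width: 0.633
```

```bash
python3 - <<'E'
from h import *
need(.454,-.012,.05)
a=snap("scene","pics/scene7.png")[:,:,::-1]
cv2.imwrite("pics/z7.png",zoom(a,262,180,60,60,10))
E
```

```text
t 8.95 now [ 0.4559 -0.0139  0.0823] tool shift cm [0.22 0.2  3.23] | after turn [0.19 0.19 3.23] turn [-0.003  0.006 -0.007] F [ 0.2  -0.4  -7.24] T [-0.025  0.029 -0.047] g 0.633
```

View pics/z7.png

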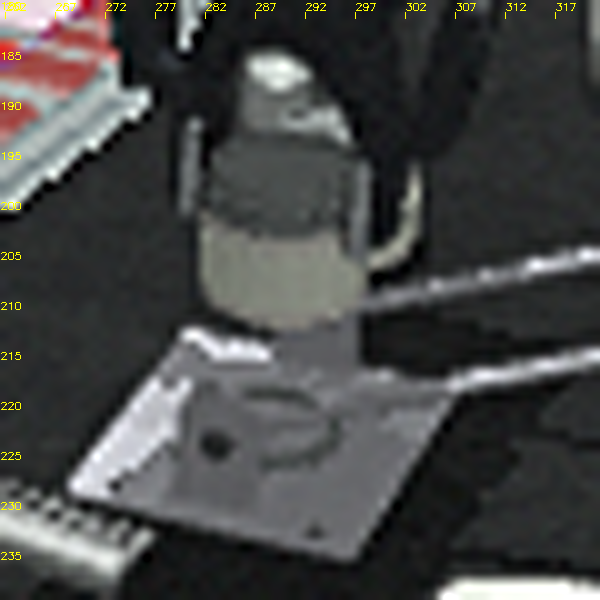

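```bash
python3 - <<'E'
from h import *
t=np.array([.4559,-.0139,.0823])
for ox in(-.004,0,.004):
    ps=[]
    for r,z in((.028,.006),(.028,.05),(.026,.055),(.0205,0),(.019,0)):
        ps+= [proj("scene",t+[ox+r*np.cos(q),r*np.sin(q),z-.024]) for q in np.linspace(0,6.28,90)]
    ps=np.array(ps); print(ox,ps.min(0).round(1),ps.max(0).round(1))
a=cv2.imread("pics/scene7.png").astype(int); 
for v in (203,205,207): print(v,a[v,274:302].mean(1).astype(int))
for u in (284,288,292): print(u,a[188:220,u].mean(1).astype(int))
E
```

```text
-0.004 [281.1 192.8] [298.4 213.5]
0 [281.7 192.4] [298.8 213. ]
0.004 [282.2 192. ] [299.3 212.6]
203 [ 41  44  39  46  46  43  41  35 132 119 109 113 107  68  90  74  75  77
  77  93 114 100  62 106  78   9  18  56]
205 [ 39  48  41  43  47  47  44  38 115 116 112 122 115 128 120 123 130 132
 127 134 131 139  94  95  96 132 146 135]
207 [ 47  40  45  40  44  44  41  38 116 115 117 122 122 123 127 127 130 131
 129 131 136 131 131 134  96   0   2   7]
284 [ 30  34  26  18  18  19  52  66  78  76  58  72  51  60  85 109 122 112
 113 117 116 118 112  49  32  74 180 218 110 125 122 104]
288 [140 101 106 105 107  73  71  77  77  76  72  73  71  68  67  90 123 120
 129 127 125 128 130 120  89  26 115 240 119 126  98  63]
292 [ 91  94 106 106 157  83  61  77  74  76  76  83  76  86  66  77 125 127
 133 129 131 129 133 128 122  89  95  93  95 111 130  80]
```

>>> play_rows(xyz=[[0.2,0.2,1],[0,0,1.5],[0,0,1],[0,0,0.5],[0,0,0]], turn=[[-0.003,0.006,-0.007],[0,0,0],[0,0,0],[0,0,0],[0,0,0]], gripper=[0.5,0.5,0.5,0.5,0.5])

```text
clock: 9.42
ee_pos: [0.4598, -0.0136, 0.0464]
orientation: [0.001, 1.0, -0.0, 0.006]
ft_force: [-0.8, -0.6, -7.8]
grip_width: 0.635
```

```bash
python3 - <<'E'
from h import *
need(.4535,-.012,.034)
E
```

```text
t 9.42 now [ 0.4598 -0.0136  0.0464] tool shift cm [0.64 0.16 1.24] | after turn [0.63 0.16 1.24] turn [-0.001  0.013 -0.003] F [-0.75 -0.56 -7.77] T [-0.018  0.047 -0.014] g 0.635
```

>>> play_rows(xyz=[[0.5,0.2,0],[0.2,0,0.1],[0,0,0]], turn=[[0,0.013,-0.003],[0,0,0],[0,0,0]], gripper=[0.5,0.5,0.5])

```text
clock: 9.67
ee_pos: [0.4536, -0.0116, 0.047]
orientation: [-0.0, 1.0, -0.0, 0.001]
ft_force: [0.3, -0.2, -6.6]
grip_width: 0.635
```

```bash
python3 - <<'E'
from h import *
need(.4535,-.012,.034)
E
```

```text
t 9.67 now [ 0.4536 -0.0116  0.047 ] tool shift cm [ 0.01 -0.04  1.3 ] | after turn [ 0.01 -0.04  1.3 ] turn [-0.001  0.001  0.   ] F [ 0.32 -0.22 -6.63] T [-0.037  0.047 -0.039] g 0.635
```

Now slow descent, compensating the forward drift.

>>> play_rows(xyz=[[0.1,0,0.4],[0.1,0,0.4],[0.1,0,0.3],[0,0,0]], turn=[[0,0.002,0],[0,0.002,0],[0,0.002,0],[0,0,0]], gripper=[0.5,0.5,0.5,0.5])

```text
clock: 10.0
ee_pos: [0.4517, -0.0115, 0.0366]
orientation: [-0.0, 1.0, -0.0, -0.001]
ft_force: [-0.0, 0.0, -6.6]
grip_width: 0.628
```

```bash
python3 - <<'E'
from h import *
need(.4535,-.012,.034)
E
```

```text
t 10.0 now [ 0.4517 -0.0115  0.0366] tool shift cm [-0.18 -0.05  0.26] | after turn [-0.18 -0.05  0.26] turn [-0.001 -0.001  0.001] F [-0.    0.04 -6.63] T [-0.022  0.025 -0.044] g 0.628
```

>>> play_rows(xyz=[[-0.2,0,0.2],[0,0,0.2],[0,0,0.1],[0,0,0]], turn=[[0,0,0],[0,0,0],[0,0,0],[0,0,0]], gripper=[0.5,0.5,0.5,0.5])

```text
clock: 10.33
ee_pos: [0.4542, -0.0116, 0.0344]
orientation: [-0.0, 1.0, -0.0, -0.0]
ft_force: [-0.1, 0.2, -7.8]
grip_width: 0.628
```

```bash
python3 - <<'E'
from h import *
need(.4535,-.012,.034)
E
```

```text
t 10.33 now [ 0.4542 -0.0116  0.0344] tool shift cm [ 0.07 -0.04  0.04] | after turn [ 0.07 -0.04  0.04] turn [-0.001 -0.     0.001] F [-0.07  0.21 -7.78] T [-0.001 -0.001 -0.017] g 0.628
```

>>> play_rows(xyz=[[0,0,0.3],[0,0,0.3],[0,0,0.2],[0,0,0]], turn=[[0,0,0],[0,0,0],[0,0,0],[0,0,0]], gripper=[0.5,0.5,0.5,0.5])

```text
clock: 10.67
ee_pos: [0.4547, -0.0117, 0.0346]
orientation: [-0.0, 1.0, -0.0, 0.002]
ft_force: [-1.0, -0.7, -8.7]
grip_width: 0.631
```

```bash
python3 - <<'E'
from h import *
need(.4535,-.012,.034)
a=snap("scene","pics/scene8.png")[:,:,::-1]
cv2.imwrite("pics/z8.png",zoom(a,262,180,60,60,10))
E
```

```text
t 10.67 now [ 0.4547 -0.0117  0.0346] tool shift cm [ 0.12 -0.03  0.05] | after turn [ 0.12 -0.03  0.06] turn [-0.001  0.004  0.001] F [-0.96 -0.68 -8.69] T [-0.006  0.162 -0.028] g 0.631
```

View pics/z8.png

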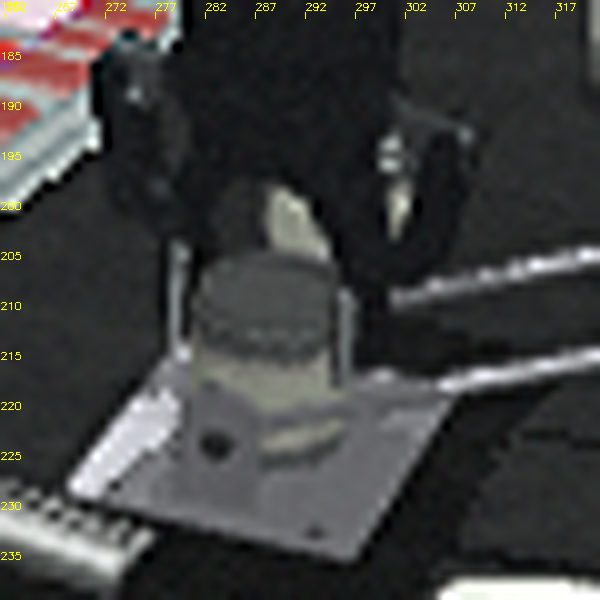

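>>> play_rows(xyz=[[0,0,0.5],[0,0,0.5]], turn=[[0,0,0],[0,0,0]], gripper=[0.5,0.5])

```text
clock: 10.88
ee_pos: [0.4556, -0.012, 0.0335]
orientation: [-0.0, 1.0, -0.0, 0.004]
ft_force: [-24.1, 0.1, 61.0]
grip_width: 0.629
```

```bash
python3 - <<'E'
from h import *
need(.4535,-.012,.034); print(env.get_obs()['q'].round(4),env.get_obs()['tau'].round(2))
E
```

```text
t 10.88 now [ 0.4556 -0.012   0.0335] tool shift cm [ 0.21 -0.   -0.05] | after turn [ 0.21 -0.   -0.05] turn [-0.001  0.007  0.001] F [-24.14   0.12  61.04] T [0.485 4.85  0.057] g 0.629
[-2.590e-02  3.438e-01 -4.263e-01  7.934e-01 -6.000e-04 -2.640e-02] [  0.32 -12.43  16.81  -9.16  -0.26   0.09]
```

>>> play_rows(xyz=[[0,0,-0.1],[0,0,0],[0,0,0],[0,0,0],[0,0,0],[0,0,0]], turn=[[0,0.007,0],[0,0,0],[0,0,0],[0,0,0],[0,0,0],[0,0,0]], gripper=[0.5,0.5,1,1,1,1])

```text
clock: 11.38
ee_pos: [0.4605, -0.0121, 0.0373]
orientation: [-0.0, 1.0, -0.001, 0.006]
ft_force: [-0.8, 0.6, 0.8]
grip_width: 0.998
```

```bash
python3 - <<'E'
from h import *
need(.4535,-.012,.034)
a=snap("scene","pics/scene9.png")[:,:,::-1]
cv2.imwrite("pics/z9.png",zoom(a,262,180,60,60,10))
E
```

```text
t 11.38 now [ 0.4605 -0.0121  0.0373] tool shift cm [0.71 0.01 0.32] | after turn [0.7  0.01 0.33] turn [-0.001  0.011  0.   ] F [-0.77  0.64  0.82] T [0.016 0.091 0.019] g 0.998
```

View pics/z9.png

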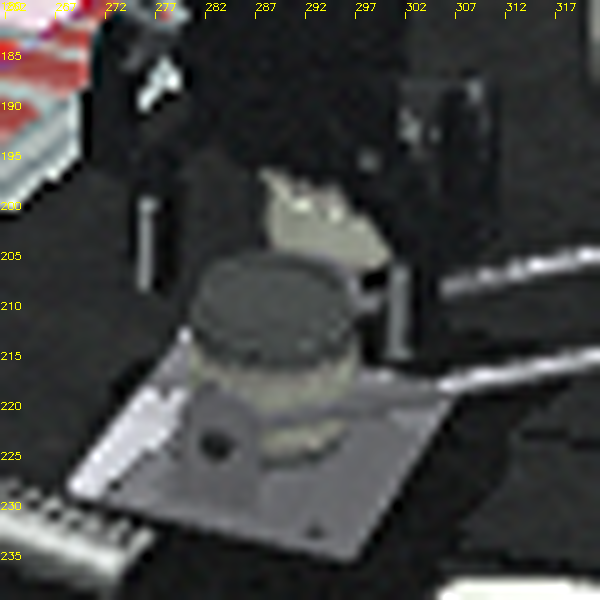

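```bash
python3 - <<'E'
from h import *
for c in((.455,-.012,.010),(.455,-.012,.015)):
    for r,z in((.026,.055),(.028,.05),(.028,.006),(.0205,0)):
        ps=np.array([proj("scene",np.array(c)+[r*np.cos(q),r*np.sin(q),z]) for q in np.linspace(0,6.28,90)]); print(c,z,ps.min(0).round(1),ps.max(0).round(1))
a=cv2.imread("pics/scene9.png").astype(int)
for v in (208,210,214): print(v,a[v,274:304].mean(1).astype(int))
for u in (284,288,292): print(u,a[198:230,u].mean(1).astype(int))
E
```

```text
(0.455, -0.012, 0.01) 0.055 [281.6 204.9] [296.9 212. ]
(0.455, -0.012, 0.01) 0.05 [281.  205.9] [297.4 213.6]
(0.455, -0.012, 0.01) 0.006 [280.4 216.9] [296.6 225. ]
(0.455, -0.012, 0.01) 0 [282.5 219.5] [294.3 225.4]
(0.455, -0.012, 0.015) 0.055 [281.7 203.6] [296.9 210.7]
(0.455, -0.012, 0.015) 0.05 [281.  204.6] [297.4 212.3]
(0.455, -0.012, 0.015) 0.006 [280.5 215.7] [296.7 223.7]
(0.455, -0.012, 0.015) 0 [282.6 218.2] [294.4 224.1]
208 [ 33  54 126  10  19  32  43  40  77  70  77  79  77  77  80  73  77  79
  77  80  68  51  85 133  13  12  29 109  84  17]
210 [ 41  42  44  45  48  44  36  71  67  76  77  77  80  75  78  80  76  79
  76  78  75  75  76  99 122 111  46 109  83   7]
214 [ 51  50  51  53  39  84 138  92  53  52  57  76  79  80  70  73  75  74
  97  80  58  62  64  82  15  14  42 112  66  18]
284 [ 38  39  40  36  37  43  37  41  78  69  77  78  77  75  68  74  57  62
  76 113 125 105  91  97  99  68  36  36  99  94  93  94]
288 [ 53  48  56  73  73  48  37  71  63  78  80  76  78  75  72  72  70  70
  67  98 117 126 126 110  95 101 112  88  65  94 112 113]
292 [100 125 216 137 140 144 144 108  56  74  77  77  76  76  73  69  97  69
  65 109 123 134 112  99 103 138 119  66  86 108 102 102]
```

```bash
python3 - <<'E'
from h import *
print("tank wall",[plane("top",*p,.064).round(3) for p in((260.5,212.5),(255.4,184),(249.4,149.5))])
for c in((.6015,.029,0),(.598,.026,0)):
    ps=np.array([proj("scene",np.array(c)+[r*np.cos(q),r*np.sin(q),z]) for r,z in((.026,.055),(.028,.05),(.028,.006),(.0205,0)) for q in np.linspace(0,6.28,90)]); print(c,ps.min(0).round(1),ps.max(0).round(1))
a=cv2.imread("pics/scene1.png").astype(int)
for v in (197,200,203): print(v,a[v,284:308].mean(1).astype(int))
for u in (292,296,299): print(u,a[184:212,u].mean(1).astype(int))
need(.6,.028,.15)
E
```

```text
tank wall [array([0.414, 0.16 , 0.064]), array([0.572, 0.155, 0.064]), array([0.784, 0.146, 0.064])]
(0.6015, 0.029, 0) [287.6 189.2] [303.2 207.9]
(0.598, 0.026, 0) [287.9 189.7] [303.6 208.4]
197 [ 38  42  43  38 112 106 103  62  71  55  55  58  79  67  74  71  56  64
  61  90  31  41  45  46]
200 [ 39  38  45  34  58 139 135 184 219 134 138 149 120 145 131 141 128 126
 218 125  31  42  44  43]
203 [ 39  42  40  34  52 138 139 133 140 144 144 148 147 145 140 141 136 128
 132  97  32  39  41  37]
292 [138 135 166 171  88  91 106 104 152 151 122  65  88  71 109 121 219 136
 139 140 143 142 108  88 116 161 122 139]
296 [ 40  44  42  42  42  93  90 154 147 146 149 125 112  79  63  88 120 125
 127 147 147 149 158 122  98 111 204  80]
299 [ 43  51  42  40  40  65  97 133 149 150 146  76  68  71  59  99 141 187
 136 141 141 143 135   0  27 137 142  48]
t 11.43 now [ 0.4606 -0.0121  0.0373] tool shift cm [-14.07   3.99 -11.12] | after turn [-13.94   4.01 -11.27] turn [-0.001  0.011  0.   ] F [1.48 0.71 0.32] T [0.034 0.041 0.003] g 1.003
```

>>> play_rows(xyz=[[0,0,-1],[0,0,-3],[0,0,-3.5],[-2,0.5,-2.5],[-3.5,1,0],[-3.5,1,0],[-3,1,0],[-2,0.5,0],[0,0,0]], turn=[[0,0.011,0],[0,0,0],[0,0,0],[0,0,0],[0,0,0],[0,0,0],[0,0,0],[0,0,0],[0,0,0]], gripper=[1,1,1,1,1,1,1,1,1])

```text
clock: 12.18
ee_pos: [0.6063, 0.0296, 0.1393]
orientation: [0.001, 1.0, -0.0, 0.0]
ft_force: [0.8, 0.4, 0.0]
grip_width: 0.999
```

```bash
python3 - <<'E'
from h import *
need(.6015,.029,.05)
a=snap("scene","pics/scene10.png")[:,:,::-1]; b=snap("top","pics/top10.png")[:,:,::-1]
cv2.imwrite("pics/c10.png",np.hstack([cv2.resize(a[130:260,230:360],(400,400),interpolation=cv2.INTER_CUBIC),cv2.resize(b[150:250,220:320],(400,400),interpolation=cv2.INTER_CUBIC)]))
E
```

```text
t 12.18 now [0.6063 0.0296 0.1393] tool shift cm [ 0.49 -0.05  8.93] | after turn [ 0.48 -0.06  8.93] turn [-0.001  0.001 -0.001] F [0.76 0.39 0.02] T [ 0.022 -0.023  0.001] g 0.999
```

View pics/c10.png

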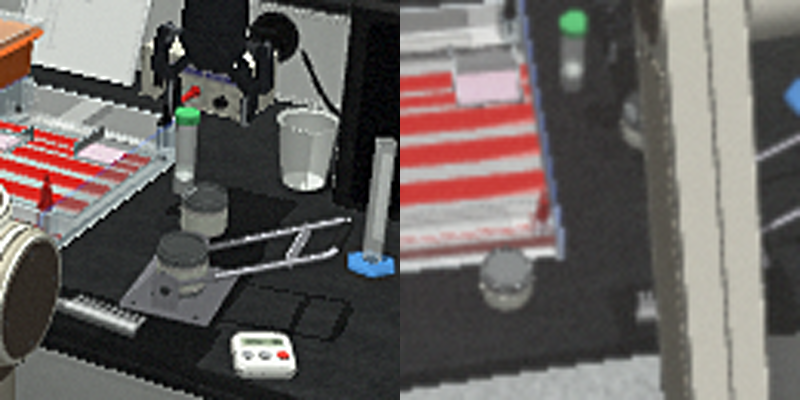

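>>> play_rows(xyz=[[0.5,0,1.5],[0.2,0,3],[0.2,0,3],[0.1,0,1],[0,0,0]], turn=[[0,0,0],[0,0.003,0],[0,0.003,0],[0,0,0],[0,0,0]], gripper=[1,1,1,1,1])

```text
clock: 12.7
ee_pos: [0.5875, 0.027, 0.0521]
orientation: [0.002, 1.0, -0.001, -0.005]
ft_force: [-1.0, -1.0, 1.2]
grip_width: 1.001
```

```bash
python3 - <<'E'
from h import *
need(.6015,.029,.025)
E
```

```text
t 12.7 now [0.5875 0.027  0.0521] tool shift cm [-1.43  0.21  2.7 ] | after turn [-1.4   0.2   2.71] turn [-0.002 -0.011 -0.004] F [-0.98 -1.    1.24] T [ 0.006 -0.065  0.021] g 1.001
```

>>> play_rows(xyz=[[-1,0.2,0.5],[-0.4,0,1],[0,0,0.8],[0,0,0]], turn=[[0,-0.011,-0.004],[0,0,0],[0,0,0],[0,0,0]], gripper=[1,1,1,1])

```text
clock: 13.03
ee_pos: [0.6017, 0.0281, 0.029]
orientation: [0.0, 1.0, -0.001, 0.001]
ft_force: [0.1, -1.1, 0.4]
grip_width: 1.001
```

```bash
python3 - <<'E'
from h import *
need(.6015,.029,.025)
E
```

```text
t 13.03 now [0.6017 0.0281 0.029 ] tool shift cm [0.02 0.09 0.4 ] | after turn [0.02 0.09 0.4 ] turn [-0.002  0.002 -0.   ] F [ 0.07 -1.11  0.41] T [0.017 0.059 0.004] g 1.001
```

>>> play_rows(xyz=[[0,0.1,0.4],[0,0,0],[0,0,0],[0,0,0],[0,0,0],[0,0,0]], turn=[[0,0,0],[0,0,0],[0,0,0],[0,0,0],[0,0,0],[0,0,0]], gripper=[1,0.5,0.5,0.5,0.5,0.5])

```text
clock: 13.53
ee_pos: [0.6038, 0.029, 0.0271]
orientation: [0.0, 1.0, -0.001, 0.003]
ft_force: [-0.3, -0.2, -2.0]
grip_width: 0.63
```

```bash
python3 - <<'E'
from h import *
need(.6015,.029,.1)
E
```

```text
t 13.53 now [0.6038 0.029  0.0271] tool shift cm [ 0.18 -0.02 -7.29] | after turn [ 0.23 -0.   -7.29] turn [-0.002  0.007 -0.001] F [-0.27 -0.16 -2.03] T [-0.014  0.022  0.013] g 0.63
```

>>> play_rows(xyz=[[0,0,-1],[0,0,-3],[0,0,-3.5],[0,0,-2],[0,0,0],[0,0,0]], turn=[[0,0,0],[0,0,0],[0,0,0],[0,0,0],[0,0,0],[0,0,0]], gripper=[0.5,0.5,0.5,0.5,0.5,0.5])

```text
clock: 14.03
ee_pos: [0.5999, 0.0293, 0.125]
orientation: [0.0, 1.0, -0.001, -0.001]
ft_force: [0.8, 0.2, -2.1]
grip_width: 0.632
```

```bash
python3 - <<'E'
from h import *
need(.6015,.029,.1)
E
```

```text
t 14.03 now [0.5999 0.0293 0.125 ] tool shift cm [-0.16 -0.03  2.5 ] | after turn [-0.16 -0.03  2.5 ] turn [-0.002 -0.001 -0.   ] F [ 0.83  0.19 -2.15] T [-0.013  0.024  0.014] g 0.632
```

>>> play_rows(xyz=[[0,0,0],[0,0,0],[0,0,0]], turn=[[0,0,0],[0,0,0],[0,0,0]], gripper=[0.5,0.5,0.5])

```text
clock: 14.28
ee_pos: [0.5985, 0.0294, 0.1225]
orientation: [0.0, 1.0, -0.001, -0.002]
ft_force: [-0.7, -0.3, -2.0]
grip_width: 0.635
```

>>> play_rows(xyz=[[0,0,2],[0,0,3],[0,0,2.5],[-0.2,0,0.5],[0,0,0]], turn=[[0,0,0],[0,0,0],[0,0,0],[0,0,0],[0,0,0]], gripper=[0.5,0.5,0.5,0.5,0.5])

```text
clock: 14.7
ee_pos: [0.5973, 0.029, 0.0351]
orientation: [0.0, 1.0, -0.001, -0.006]
ft_force: [0.2, 0.1, -1.9]
grip_width: 0.635
```

```bash
python3 - <<'E'
from h import *
need(.6015,.029,.03)
E
```

```text
t 14.7 now [0.5973 0.029  0.0351] tool shift cm [-0.43 -0.    0.5 ] | after turn [-0.42 -0.    0.51] turn [-0.003 -0.012 -0.   ] F [ 0.15  0.12 -1.89] T [0.04  0.014 0.007] g 0.635
```

>>> play_rows(xyz=[[-0.2,0,0.3],[-0.1,0,0.3],[0,0,0.1],[0,0,0]], turn=[[0,-0.012,0],[0,0,0],[0,0,0],[0,0,0]], gripper=[0.5,0.5,0.5,0.5])

```text
clock: 15.03
ee_pos: [0.6009, 0.029, 0.0283]
orientation: [0.0, 1.0, -0.001, 0.001]
ft_force: [-0.1, 0.7, -2.3]
grip_width: 0.63
```

```bash
python3 - <<'E'
from h import *
need(.6015,.029,.027)
E
```

```text
t 15.03 now [0.6009 0.029  0.0283] tool shift cm [-0.06  0.    0.13] | after turn [-0.06  0.    0.13] turn [-0.003  0.001 -0.   ] F [-0.06  0.67 -2.26] T [ 0.01   0.047 -0.029] g 0.63
```

>>> play_rows(xyz=[[0,0,0.1],[0,0,0],[0,0,0],[0,0,0],[0,0,-1],[0,0,-3],[0,0,-4],[0,0,-3],[0,0,0]], turn=[[0,0,0],[0,0,0],[0,0,0],[0,0,0],[0,0,0],[0,0,0],[0,0,0],[0,0,0],[0,0,0]], gripper=[0.5,1,1,1,1,1,1,1,1])

```text
clock: 15.78
ee_pos: [0.6021, 0.0294, 0.148]
orientation: [0.0, 1.0, -0.001, 0.004]
ft_force: [0.5, 0.3, 0.7]
grip_width: 1.006
```

```bash
python3 - <<'E'
from h import *
need(.408,.226,.12)
a=snap("scene","pics/scene11.png")[:,:,::-1]; cv2.imwrite("pics/z11.png",zoom(a,262,170,60,60,10))
E
```

```text
t 15.78 now [0.6021 0.0294 0.148 ] tool shift cm [19.44 19.66  2.62] | after turn [19.41 19.66  2.8 ] turn [-0.002  0.007 -0.   ] F [0.54 0.26 0.74] T [-0.057 -0.105 -0.005] g 1.006
```

View pics/z11.png

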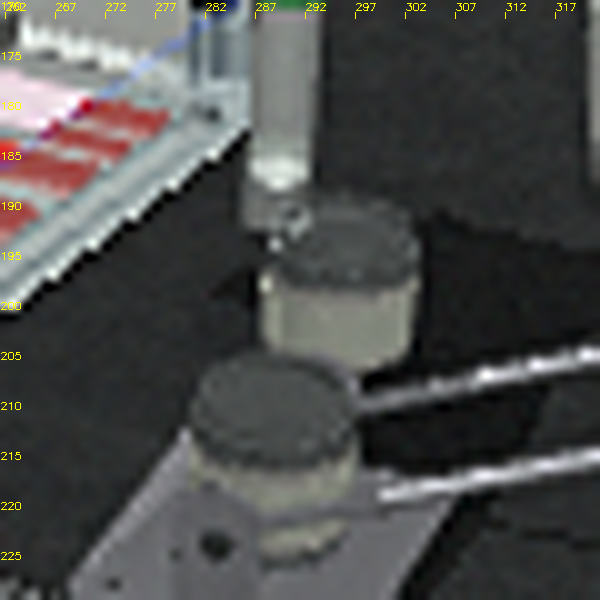

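>>> play_rows(xyz=[[1,1,-2],[2.5,2.5,-1],[2.8,2.8,0],[2.8,2.8,0],[2.8,2.8,0],[2.8,2.8,0],[2.8,2.8,0],[1.5,1.5,0],[0,0,0]], turn=[[0,0.007,0],[0,0,0],[0,0,0],[0,0,0],[0,0,0],[0,0,0],[0,0,0],[0,0,0],[0,0,0]], gripper=[1,1,1,1,1,1,1,1,1])

```text
clock: 16.58
ee_pos: [0.4039, 0.2238, 0.1747]
orientation: [0.004, 1.0, -0.001, -0.0]
ft_force: [-0.2, 0.1, -0.3]
grip_width: 0.999
```

```bash
python3 - <<'E'
from h import *
need(.408,.226,.08)
a=snap("scene","pics/scene12.png")[:,:,::-1]; b=snap("top","pics/top12.png")[:,:,::-1]
cv2.imwrite("pics/c12.png",np.hstack([cv2.resize(a[90:250,170:330],(400,400),interpolation=cv2.INTER_CUBIC),cv2.resize(b[150:250,210:310],(400,400),interpolation=cv2.INTER_CUBIC)]))
E
```

```text
t 16.58 now [0.4039 0.2238 0.1747] tool shift cm [-0.42  0.25  9.47] | after turn [-0.41  0.22  9.47] turn [-0.002 -0.001 -0.008] F [-0.21  0.13 -0.27] T [-0.003 -0.007  0.016] g 0.999
```

View pics/c12.png

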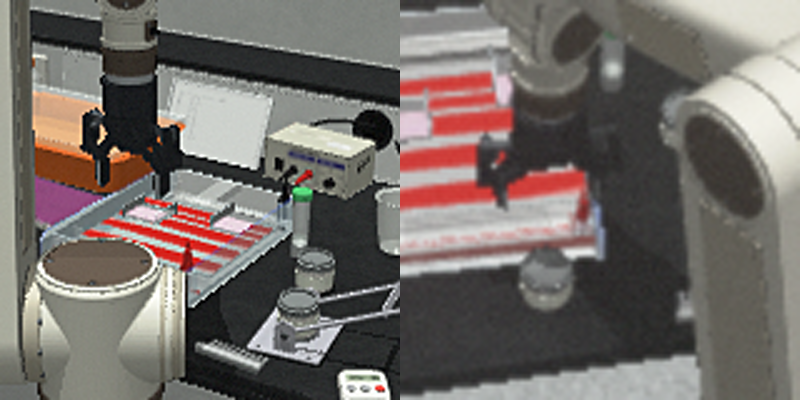

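```bash
python3 - <<'E'
from h import *
b=cv2.imread("pics/top12.png").astype(int)
for v in (216,218,220,223): print(v,b[v,234:260].mean(1).astype(int))
for u in (244,246,248): print(u,b[206:232,u].mean(1).astype(int))
for c in((.408,.226,0),(.404,.224,0)):
    ps=np.array([proj("top",np.array(c)+[r*np.cos(q),r*np.sin(q),z]) for r,z in((.026,.055),(.028,.05),(.028,.006),(.0205,0)) for q in np.linspace(0,6.28,90)]); print(c,ps.min(0).round(1),ps.max(0).round(1))
E
```

```text
216 [157 107  89  83  83  83 105 118 135 143 139 133 101  95  90  86  91  98
 104  61  51  49  41  45  48  48]
218 [ 47  50  50  47  49  57 112 112 125 132 132 134 130 134 133 133 131 120
  97  66  46  47  42  45  42  44]
220 [ 49  49  51  51  42  65 107  94 104 106 126 122 124 125 126 123 108 105
 101  67  45  42  40  39  42  41]
223 [ 56  58  54  58  58  55  75 112 130 116 108 114 113 103 100 110 117 119
  97  63  58  56  45  46  46  45]
244 [207 190 192 186 120  96  95  95  96 106 139 140 132 128 126 116  84 108
 127 122 119  69  61  55  56  56]
246 [212 173 179 175 108  78  75  90  94  93 101 130 130 132 124 106  89 113
 146 133 123  95  61  57  56  60]
248 [222 189 176 153 107  95  80  92  92  83  90 128 133 132 126 114  80 100
 136 130 124  78  56  56  55  55]
(0.408, 0.226, 0) [239.3 212. ] [252.2 228.5]
(0.404, 0.224, 0) [239.9 212.6] [252.8 229.2]
```

>>> play_rows(xyz=[[-0.6,0.2,1],[0,0,3],[0,0,3.5],[0,0,3],[0,0,1.5],[0,0,0]], turn=[[0,0,-0.008],[0,0,0],[0,0,0],[0,0,0],[0,0,0],[0,0,0]], gripper=[1,1,1,1,1,1])

```text
clock: 17.18
ee_pos: [0.4236, 0.2203, 0.0491]
orientation: [0.006, 1.0, -0.0, 0.006]
ft_force: [0.6, -0.6, 0.3]
grip_width: 1.001
```

```bash
python3 - <<'E'
from h import *
need(.411,.2255,.024)
E
```

```text
t 17.18 now [0.4236 0.2203 0.0491] tool shift cm [1.3  0.51 2.49] | after turn [1.26 0.52 2.51] turn [-0.001  0.011 -0.012] F [ 0.61 -0.56  0.31] T [ 0.019 -0.017 -0.004] g 1.001
```

>>> play_rows(xyz=[[1,0.5,0.5],[0.4,0,1],[0.1,0,0.8],[0,0,0]], turn=[[0,0.011,-0.012],[0,0,0],[0,0,0],[0,0,0]], gripper=[1,1,1,1])

```text
clock: 17.52
ee_pos: [0.4107, 0.2235, 0.0239]
orientation: [0.002, 1.0, -0.001, -0.001]
ft_force: [0.2, -0.4, -0.3]
grip_width: 0.999
```

```bash
python3 - <<'E'
from h import *
need(.411,.2255,.024)
E
```

```text
t 17.52 now [0.4107 0.2235 0.0239] tool shift cm [-0.03  0.2  -0.01] | after turn [-0.03  0.2  -0.01] turn [-0.001 -0.002 -0.005] F [ 0.15 -0.39 -0.33] T [0.022 0.062 0.01 ] g 0.999
```

>>> play_rows(xyz=[[0,0.1,0],[0,0,0],[0,0,0],[0,0,0],[0,0,0]], turn=[[0,0,-0.005],[0,0,0],[0,0,0],[0,0,0],[0,0,0]], gripper=[0.5,0.5,0.5,0.5,0.5])

```text
clock: 17.93
ee_pos: [0.4128, 0.2252, 0.0265]
orientation: [-0.0, 1.0, -0.0, 0.001]
ft_force: [-0.9, -0.1, -4.5]
grip_width: 0.633
```

```bash
python3 - <<'E'
from h import *
need(.411,.2255,.024)
E
```

```text
t 17.93 now [0.4128 0.2252 0.0265] tool shift cm [0.18 0.03 0.25] | after turn [0.18 0.03 0.25] turn [-0.     0.001  0.001] F [-0.86 -0.08 -4.54] T [-0.038  0.014  0.05 ] g 0.633
```

>>> play_rows(xyz=[[0,0,-1],[0,0,-3],[0,0,-3.5],[0,0,-3.5],[0,0,-2],[0,0,0],[0,0,0]], turn=[[0,0,0],[0,0,0],[0,0,0],[0,0,0],[0,0,0],[0,0,0],[0,0,0]], gripper=[0.5,0.5,0.5,0.5,0.5,0.5,0.5])

```text
clock: 18.52
ee_pos: [0.4083, 0.2235, 0.1578]
orientation: [-0.001, 1.0, -0.002, -0.005]
ft_force: [-0.0, -0.6, -4.7]
grip_width: 0.629
```

```bash
python3 - <<'E'
from h import *
need(.454,-.012,.17)
E
```

```text
t 18.52 now [0.4083 0.2235 0.1578] tool shift cm [ -4.52 -23.56  -1.15] | after turn [ -4.57 -23.55  -1.22] turn [-0.005 -0.009  0.002] F [-0.03 -0.55 -4.73] T [ 0.058  0.008 -0.011] g 0.629
```

>>> play_rows(xyz=[[-0.3,-1,-0.5],[-0.6,-3,-0.5],[-0.7,-3.8,-0.3],[-0.7,-3.8,0],[-0.7,-3.8,0],[-0.7,-3.8,0],[-0.5,-3,0],[-0.3,-1.3,0],[0,0,0],[0,0,0]], turn=[[-0.005,-0.009,0.002],[0,0,0],[0,0,0],[0,0,0],[0,0,0],[0,0,0],[0,0,0],[0,0,0],[0,0,0],[0,0,0]], gripper=[0.5,0.5,0.5,0.5,0.5,0.5,0.5,0.5,0.5,0.5])

```text
clock: 19.35
ee_pos: [0.4446, -0.0261, 0.1532]
orientation: [-0.001, 1.0, -0.002, -0.013]
ft_force: [-1.0, 0.6, -3.1]
grip_width: 0.632
```

```bash
python3 - <<'E'
from h import *
need(.454,-.012,.12)
E
```

```text
t 19.35 now [ 0.4446 -0.0261  0.1532] tool shift cm [-1.03  1.42  3.29] | after turn [-0.94  1.41  3.32] turn [-0.004 -0.026  0.003] F [-1.04  0.59 -3.1 ] T [ 0.056 -0.062 -0.028] g 0.632
```

>>> play_rows(xyz=[[-0.8,1.2,0],[-0.2,0.2,1.5],[0,0,1],[0,0,0],[0,0,0]], turn=[[-0.004,-0.026,0.003],[0,0,0],[0,0,0],[0,0,0],[0,0,0]], gripper=[0.5,0.5,0.5,0.5,0.5])

```text
clock: 19.77
ee_pos: [0.4494, -0.0093, 0.1218]
orientation: [-0.001, 1.0, 0.001, -0.005]
ft_force: [-0.1, -0.2, -4.5]
grip_width: 0.634
```

```bash
python3 - <<'E'
from h import *
need(.454,-.012,.12)
a=snap("scene","pics/scene13.png")[:,:,::-1]; need(.454,-.012,.12)
cv2.imwrite("pics/z13.png",zoom(a,262,170,60,60,10))
E
```

```text
t 19.77 now [ 0.4494 -0.0093  0.1218] tool shift cm [-0.46 -0.27  0.17] | after turn [-0.46 -0.27  0.18] turn [ 0.002 -0.01   0.002] F [-0.11 -0.23 -4.51] T [-0.035 -0.048 -0.002] g 0.634
t 19.82 now [ 0.4491 -0.0093  0.1217] tool shift cm [-0.49 -0.27  0.17] | after turn [-0.49 -0.27  0.17] turn [ 0.002 -0.011  0.002] F [-0.44  0.54 -4.35] T [0.017 0.083 0.001] g 0.633
```

View pics/z13.png

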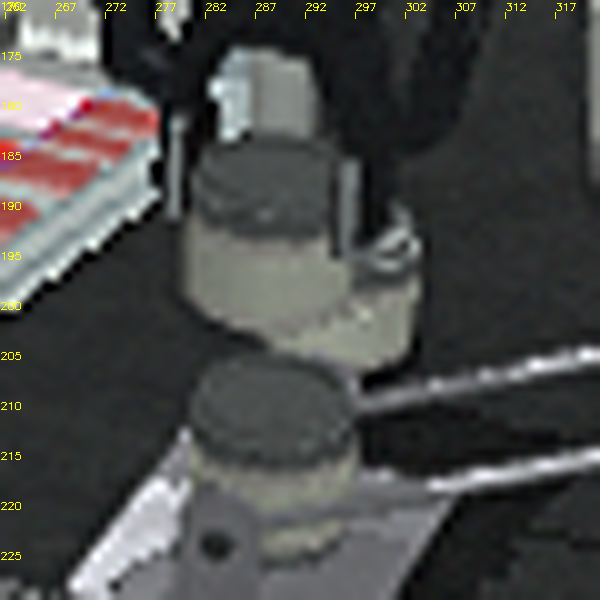

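```bash
python3 - <<'E'
from h import *
t=np.array([.4493,-.0093,.1218-.0245])
for ox in(-.004,0,.004):
    for r,z in((.026,.055),(.028,.05),(.028,.006),(.0205,0)):
        ps=np.array([proj("scene",t+[ox+r*np.cos(q),r*np.sin(q),z]) for q in np.linspace(0,6.28,90)]); print(ox,z,ps.min(0).round(1),ps.max(0).round(1))
a=cv2.imread("pics/scene13.png").astype(int)
for v in (186,188,195,198): print(v,a[v,274:304].mean(1).astype(int))
for u in (282,284,286,288): print(u,a[178:216,u].mean(1).astype(int))
E
```

```text
-0.004 0.055 [280.8 182.9] [296.5 189.6]
-0.004 0.05 [280.1 184. ] [297.  191.2]
-0.004 0.006 [279.6 195.6] [296.2 203.2]
-0.004 0 [281.7 198.2] [293.9 203.7]
0 0.055 [281.3 182.5] [297.  189.1]
0 0.05 [280.7 183.6] [297.5 190.8]
0 0.006 [280.1 195.2] [296.7 202.7]
0 0 [282.2 197.7] [294.4 203.3]
0.004 0.055 [281.8 182. ] [297.5 188.7]
0.004 0.05 [281.2 183.1] [298.  190.3]
0.004 0.006 [280.6 194.7] [297.2 202.2]
0.004 0 [282.7 197.3] [294.9 202.8]
186 [159 187 195   0  35 135  36  28  83  79  77  75  76  79  77  79  78  79
  75  79  78  55  94  99  19  23  24  30  49  49]
188 [179 157 163  50  40 131  11  88  66  59  71  78  75  76  75  79  77  77
  77  74  73  38 108 108  16  23  25  30  42  37]
195 [ 34  40  41  44  44  41  72 113 112 119 120 121 123 122 125 127 127 125
 128 135 137  49  98  97  93 105  76  67  95 123]
198 [ 41  42  41  46  39  41  72 115 115 118 120 125 129 131 135 134 132 134
 135 134 131 128 129  73  69  71  69  74  92 129]
282 [ 29  26  11   9  12  15  35  71  83  63  66  79  59  61  83 111 124 112
 112 117 115 118 116  70  30  42  43  41  44  63  87  80  65  66  76  45
  56  81]
284 [202 176 194 176 165 193  67  69  77  79  71  69  79  64  68 109 112 120
 121 121 120 121 121 117  63  36  39  41  66  72  78  80  77  75  66  75
  59  57]
286 [175 175 172 162 174  36  62  75  76  75  75  72  71  53  63  69 118 123
 128 128 129 128 127 124 125  42  37  59  66  78  77  78  77  76  75  64
  78  60]
288 [124 128 127 131 126  84  64  76  77  77  75  76  68 103  67  67 113 125
 140 135 135 133 135 133 131 108  58  64  66  80  78  77  80  79  75  73
  75  68]
```

>>> play_rows(xyz=[[-0.4,-0.2,0.8],[-0.1,0,1],[0,0,0.6],[0,0,0]], turn=[[0.002,-0.011,0.002],[0,0,0],[0,0,0],[0,0,0]], gripper=[0.5,0.5,0.5,0.5])

```text
clock: 20.15
ee_pos: [0.4545, -0.0098, 0.0976]
orientation: [-0.002, 1.0, -0.0, 0.001]
ft_force: [0.3, -0.0, -4.2]
grip_width: 0.634
```

```bash
python3 - <<'E'
from h import *
need(.4545,-.0115,.09)
E
```

```text
t 20.15 now [ 0.4545 -0.0098  0.0976] tool shift cm [ 0.   -0.17  0.76] | after turn [-0.   -0.17  0.76] turn [-0.     0.002  0.003] F [ 0.25 -0.01 -4.2 ] T [0.024 0.088 0.006] g 0.634
```

>>> play_rows(xyz=[[0,-0.2,0.3],[0,0,0.4],[0,0,0.2],[0,0,0]], turn=[[0,0,0],[0,0,0],[0,0,0],[0,0,0]], gripper=[0.5,0.5,0.5,0.5])

```text
clock: 20.48
ee_pos: [0.455, -0.0118, 0.0884]
orientation: [-0.002, 1.0, 0.0, 0.001]
ft_force: [-0.2, -0.0, -4.5]
grip_width: 0.635
```

```bash
python3 - <<'E'
from h import *
need(.4545,-.0115,.085)
E
```

```text
t 20.48 now [ 0.455  -0.0118  0.0884] tool shift cm [0.05 0.03 0.34] | after turn [0.05 0.03 0.34] turn [0.    0.003 0.003] F [-0.16 -0.03 -4.54] T [0.006 0.035 0.031] g 0.635
```

>>> play_rows(xyz=[[0,0,0.2],[0,0,0.2]], turn=[[0,0,0],[0,0,0]], gripper=[0.5,0.5])

```text
clock: 20.65
ee_pos: [0.456, -0.012, 0.0857]
orientation: [-0.002, 1.0, 0.0, 0.002]
ft_force: [-4.9, 0.2, 18.0]
grip_width: 0.631
```

```bash
python3 - <<'E'
from h import *
need(.4545,-.0115,.085)
E
```

```text
t 20.65 now [ 0.456  -0.012   0.0857] tool shift cm [0.15 0.05 0.07] | after turn [0.15 0.05 0.07] turn [0.    0.005 0.003] F [-4.92  0.15 18.  ] T [-0.028  1.234  0.023] g 0.631
```

>>> play_rows(xyz=[[0,0,-0.1],[0,0,0]], turn=[[0,0.005,0],[0,0,0]], gripper=[0.5,0.5])

```text
clock: 20.82
ee_pos: [0.4556, -0.0121, 0.087]
orientation: [-0.001, 1.0, -0.0, -0.0]
ft_force: [-1.0, -0.0, -4.5]
grip_width: 0.635
```

```bash
python3 - <<'E'
from h import *
need(.4545,-.0115,.085)
a=snap("scene","pics/scene14.png")[:,:,::-1]
cv2.imwrite("pics/z14.png",zoom(a,262,170,60,60,10))
for dz in(.060,.065):
    for r,z in((.026,.055),(.028,.05)):
        ps=np.array([proj("scene",np.array([.455,-.012,dz])+[r*np.cos(q),r*np.sin(q),z]) for q in np.linspace(0,6.28,90)]); print(dz,z,ps.min(0).round(1),ps.max(0).round(1))
a=a.astype(int)
for u in (282,284,286,288): print(u,a[185:200,u].mean(1).astype(int))
E
```

```text
t 20.82 now [ 0.4556 -0.0121  0.087 ] tool shift cm [0.11 0.06 0.2 ] | after turn [0.11 0.06 0.2 ] turn [-0.    -0.001  0.003] F [-1.02 -0.02 -4.53] T [-0.046  0.154  0.033] g 0.635
0.06 0.055 [282.3 191.9] [297.7 198.8]
0.06 0.05 [281.6 193. ] [298.2 200.4]
0.065 0.055 [282.4 190.6] [297.8 197.4]
0.065 0.05 [281.7 191.7] [298.3 199.1]
282 [24 28 25 27 18 16 13  8  6  8 28 90 75 65 76]
284 [25 26 37 41 27 24 27 40 87 66 79 78 57 77 57]
286 [61 77 65 79 83 85 88 75 68 75 77 77 72 61 76]
288 [166 206 205 139 101 109 108  72  70  77  74  75  78  76  70]
```

View pics/z14.png

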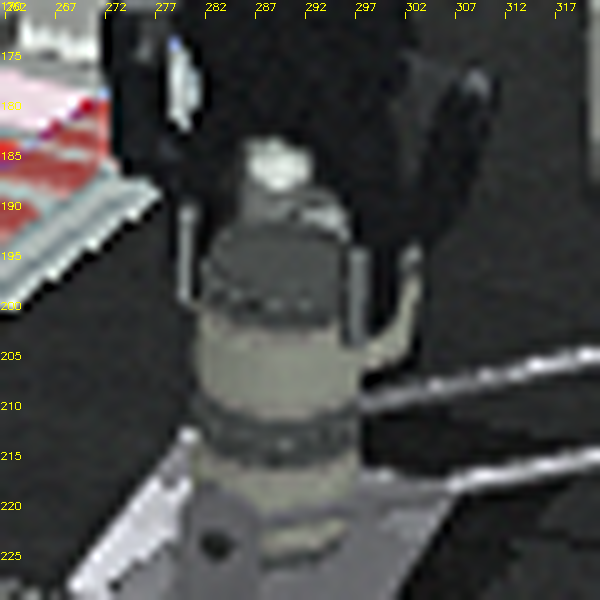

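>>> play_rows(xyz=[[0.1,0,0.15],[0,0,0],[0,0,0],[0,0,0],[0,0,0]], turn=[[0,0,0],[0,0,0],[0,0,0],[0,0,0],[0,0,0]], gripper=[0.5,1,1,1,1])

```text
clock: 21.28
ee_pos: [0.4575, -0.0121, 0.0872]
orientation: [-0.001, 1.0, -0.0, 0.003]
ft_force: [0.6, -0.1, -0.4]
grip_width: 0.999
```

```bash
python3 - <<'E'
from h import *
need(.5985,.029,.17)
a=snap("scene","pics/scene15.png")[:,:,::-1]
cv2.imwrite("pics/z15.png",zoom(a,262,170,60,60,10))
E
```

```text
t 21.28 now [ 0.4575 -0.0121  0.0872] tool shift cm [-14.16   4.07  -8.2 ] | after turn [-14.1    4.11  -8.28] turn [-0.     0.006  0.003] F [ 0.58 -0.09 -0.41] T [-0.044 -0.056  0.04 ] g 0.999
```

View pics/z15.png

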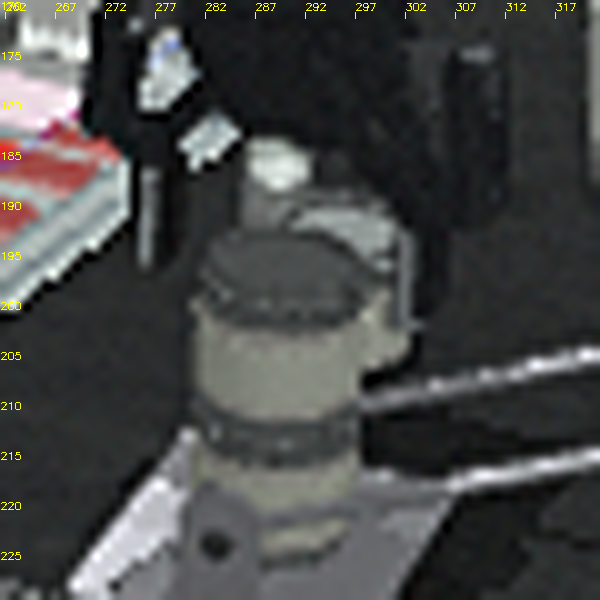

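>>> play_rows(xyz=[[0,0,-1],[0,0,-3],[0,0,-3.5],[-2,0.5,-1],[-3.5,1,0],[-3.5,1,0],[-3,1,0],[-2,0.5,0],[0,0,0]], turn=[[0,0.006,0.003],[0,0,0],[0,0,0],[0,0,0],[0,0,0],[0,0,0],[0,0,0],[0,0,0],[0,0,0]], gripper=[1,1,1,1,1,1,1,1,1])

```text
clock: 22.08
ee_pos: [0.6018, 0.0293, 0.1772]
orientation: [0.001, 1.0, 0.0, 0.001]
ft_force: [-0.2, -0.2, -0.4]
grip_width: 1.001
```

```bash
python3 - <<'E'
from h import *
need(.5985,.029,.05)
a=snap("scene","pics/scene16.png")[:,:,::-1]; cv2.imwrite("pics/z16.png",zoom(a,262,165,70,65,9))
E
```

```text
t 22.08 now [0.6018 0.0293 0.1772] tool shift cm [ 0.36 -0.04 12.71] | after turn [ 0.33 -0.03 12.72] turn [ 0.001  0.003 -0.002] F [-0.17 -0.17 -0.42] T [ 0.007 -0.04  -0.041] g 1.001
```

View pics/z16.png

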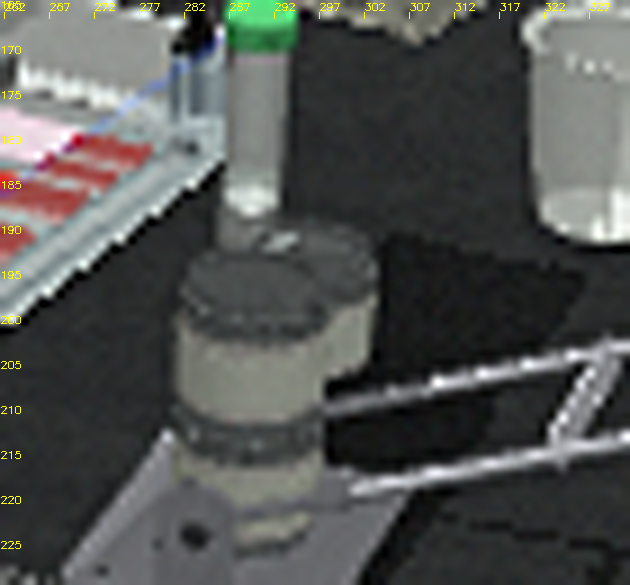

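>>> play_rows(xyz=[[0,0,2],[0,0,3.5],[0,0,3.5],[0,0,2.5],[0,0,0.5],[0,0,0]], turn=[[0,0,0],[0,0,0],[0,0,0],[0,0,0],[0,0,0],[0,0,0]], gripper=[1,1,1,1,1,1])

```text
clock: 22.63
ee_pos: [0.598, 0.0279, 0.0559]
orientation: [0.002, 1.0, -0.0, 0.002]
ft_force: [-0.3, 0.3, 1.1]
grip_width: 1.002
```

```bash
python3 - <<'E'
from h import *
need(.5985,.029,.026)
E
```

```text
t 22.63 now [0.598  0.0279 0.0559] tool shift cm [-0.04  0.11  2.99] | after turn [-0.05  0.11  2.99] turn [-0.     0.003 -0.003] F [-0.34  0.28  1.12] T [ 0.01   0.015 -0.01 ] g 1.002
```

>>> play_rows(xyz=[[0,0.1,1],[0,0,1.2],[0,0,0.8],[0,0,0]], turn=[[0,0,0],[0,0,0],[0,0,0],[0,0,0]], gripper=[1,1,1,1])

```text
clock: 22.97
ee_pos: [0.5998, 0.0286, 0.0282]
orientation: [0.002, 1.0, 0.0, 0.005]
ft_force: [-0.7, -0.2, 0.4]
grip_width: 1.0
```

```bash
python3 - <<'E'
from h import *
need(.5985,.029,.026)
E
```

```text
t 22.97 now [0.5998 0.0286 0.0282] tool shift cm [0.13 0.04 0.22] | after turn [0.13 0.04 0.22] turn [ 0.     0.009 -0.004] F [-0.66 -0.25  0.4 ] T [-0.008  0.044  0.013] g 1.0
```

>>> play_rows(xyz=[[0.1,0,0.3],[0,0,0],[0,0,0],[0,0,0],[0,0,0],[0,0,0]], turn=[[0,0.009,-0.004],[0,0,0],[0,0,0],[0,0,0],[0,0,0],[0,0,0]], gripper=[1,0.5,0.5,0.5,0.5,0.5])

```text
clock: 23.47
ee_pos: [0.6014, 0.029, 0.0281]
orientation: [-0.0, 1.0, 0.0, 0.003]
ft_force: [-0.2, 0.6, -1.6]
grip_width: 0.635
```

```bash
python3 - <<'E'
from h import *
need(.5985,.029,.026)
E
```

```text
t 23.47 now [0.6014 0.029  0.0281] tool shift cm [ 0.3  -0.    0.21] | after turn [ 0.29 -0.    0.21] turn [0.001 0.005 0.001] F [-0.17  0.56 -1.57] T [-0.013 -0.004 -0.024] g 0.635
```

>>> play_rows(xyz=[[0,0,-1],[0,0,-3],[0,0,-4],[0,0,-4],[0,0,-4],[0,0,-3],[0,0,0]], turn=[[0,0,0],[0,0,0],[0,0,0],[0,0,0],[0,0,0],[0,0,0],[0,0,0]], gripper=[0.5,0.5,0.5,0.5,0.5,0.5,0.5])

```text
clock: 24.05
ee_pos: [0.5956, 0.0284, 0.2244]
orientation: [-0.0, 1.0, -0.0, -0.004]
ft_force: [0.4, 0.3, 0.5]
grip_width: 0.637
```

```bash
python3 - <<'E'
from h import *
need(.4545,-.0115,.2)
E
```

```text
t 24.05 now [0.5956 0.0284 0.2244] tool shift cm [14.09 -3.98  2.57] | after turn [14.11 -3.99  2.44] turn [-0.    -0.009  0.001] F [0.35 0.3  0.45] T [ 0.022 -0.126  0.021] g 0.637
```

>>> play_rows(xyz=[[1,-0.3,0.5],[2.5,-0.7,0.5],[3.5,-1,0.5],[3.5,-1,0.5],[2.5,-0.7,0],[0.8,-0.2,0],[0,0,0],[0,0,0]], turn=[[0,-0.009,0],[0,0,0],[0,0,0],[0,0,0],[0,0,0],[0,0,0],[0,0,0],[0,0,0]], gripper=[0.5,0.5,0.5,0.5,0.5,0.5,0.5,0.5])

```text
clock: 24.72
ee_pos: [0.4513, -0.0117, 0.2053]
orientation: [-0.001, 1.0, 0.0, 0.004]
ft_force: [0.4, 0.6, -1.7]
grip_width: 0.63
```

```bash
python3 - <<'E'
from h import *
need(.4545,-.0115,.17)
E
```

```text
t 24.72 now [ 0.4513 -0.0117  0.2053] tool shift cm [-0.29  0.02  3.53] | after turn [-0.32  0.02  3.53] turn [0.    0.008 0.002] F [ 0.36  0.61 -1.73] T [ 0.009 -0.049 -0.013] g 0.63
```

>>> play_rows(xyz=[[-0.3,0,1],[0,0,1.5],[0,0,0.8],[0,0,0],[0,0,0]], turn=[[0,0.008,0.002],[0,0,0],[0,0,0],[0,0,0],[0,0,0]], gripper=[0.5,0.5,0.5,0.5,0.5])

```text
clock: 25.13
ee_pos: [0.4599, -0.0108, 0.1698]
orientation: [-0.0, 1.0, 0.0, 0.002]
ft_force: [-0.2, -0.3, -1.4]
grip_width: 0.635
```

```bash
python3 - <<'E'
from h import *
need(.4545,-.0115,.16)
a=snap("scene","pics/scene17.png")[:,:,::-1]
o=env.get_obs(); t=o['ee_pos']-[0,0,.026]; print(t)
cv2.imwrite("pics/z17.png",zoom(a,262,150,60,60,10))
for ox in(-.004,0,.004):
    for r,z in((.026,.055),(.028,.05),(.028,.006),(.0205,0)):
        ps=np.array([proj("scene",t+[ox+r*np.cos(q),r*np.sin(q),z]) for q in np.linspace(0,6.28,90)]); print(ox,z,ps.min(0).round(1),ps.max(0).round(1))
a=a.astype(int)
for v in (180,184,186,195,197,204): print(v,a[v,274:304].mean(1).astype(int))
for u in (283,285,287,289,291): print(u,a[162:208,u].mean(1).astype(int))
E
```

```text
t 25.13 now [ 0.4599 -0.0108  0.1698] tool shift cm [ 0.54 -0.07  0.98] | after turn [ 0.54 -0.07  0.98] turn [0.    0.003 0.001] F [-0.25 -0.28 -1.42] T [-0.063 -0.011 -0.048] g 0.635
[ 0.45976629 -0.01078304  0.14376646]
-0.004 0.055 [283.2 169.2] [299.  175.5]
-0.004 0.05 [282.5 170.4] [299.5 177.2]
-0.004 0.006 [281.9 182.3] [298.7 189.4]
-0.004 0 [284.1 184.8] [296.4 190.1]
0 0.055 [283.7 168.8] [299.5 175.1]
0 0.05 [283.1 170. ] [300.  176.8]
0 0.006 [282.5 181.9] [299.2 189. ]
0 0 [284.6 184.4] [296.9 189.6]
0.004 0.055 [284.3 168.4] [300.  174.7]
0.004 0.05 [283.6 169.6] [300.5 176.3]
0.004 0.006 [283.  181.5] [299.7 188.5]
0.004 0 [285.1 184. ] [297.3 189.2]
180 [112 151 164 161 152 158 155 122 147  73 112 109 122 114 119 123 123 125
 129 107 126 127 134  96  77 106  62  47  43  44]
184 [ 96 153 139 158 185 179 169 161 168  72 113 117 117 121 125 126 128 132
 133 130 131 131 129 129 132 132  54  37  41  43]
186 [158 183 181 177 158 159 181 181  21  32 109 115 116 126 125 127 131 131
 130 130 131 132 134 132 127  91  36  44  44  47]
195 [39 43 44 46 43 47 49 38 49 75 80 78 78
[... 537 characters left out ...]
4  85 106
 109 119 117 115 117 116 115  92  32  34  35  34  44  81  71  78  78  77
  61  73  52  65  74 119 136 122 122 119]
287 [139 198  33 106 147  90  55  64  66  70  81  76  72  71  67  65  65 105
 114 121 120 121 121 121 126 116 108 109 111 104  90  63  77  79  79  77
  77  65  78  60  62 106 121 135 127 128]
289 [ 85  68  47 155 148 145  91  83  71  78  76  79  75  68  83  54  67  81
 123 121 127 130 126 127 127 120 119 105 109 109  85  63  78  76  76  77
  74  63  74  73  68 103 126 137 134 135]
291 [ 82 125 151 148 148 150  98  76  70  79  77  79  78  76  75  72  64  66
 125 124 133 132 132 131 131 129 129 104 104 102  90  66  77  74  79  75
  75  68  84  53  66  82 129 127 135 133]
```

View pics/z17.png

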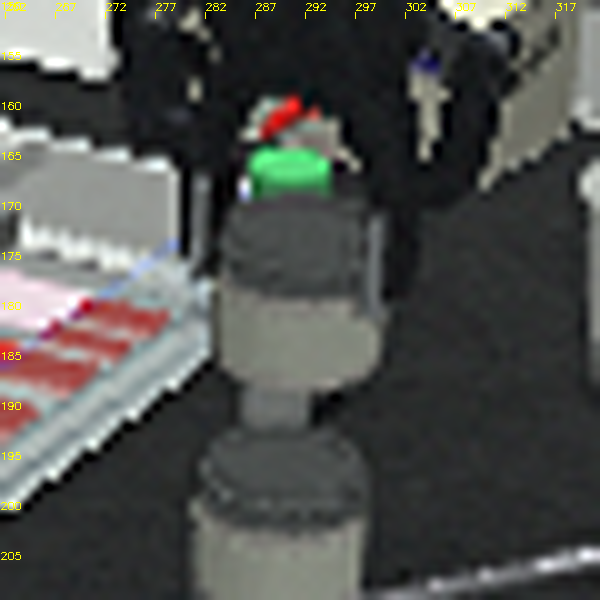

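>>> play_rows(xyz=[[0.6,0,0.5],[0.2,0,0.8],[0,0,0.5],[0,0,0]], turn=[[0,0.003,0],[0,0,0],[0,0,0],[0,0,0]], gripper=[0.5,0.5,0.5,0.5])

```text
clock: 25.52
ee_pos: [0.4525, -0.0105, 0.1508]
orientation: [-0.001, 1.0, 0.0, 0.001]
ft_force: [-0.5, 0.3, -1.7]
grip_width: 0.632
```

```bash
python3 - <<'E'
from h import *
need(.452,-.0113,.14)
E
```

```text
t 25.52 now [ 0.4525 -0.0105  0.1508] tool shift cm [ 0.05 -0.08  1.08] | after turn [ 0.05 -0.08  1.08] turn [0.    0.001 0.001] F [-0.51  0.25 -1.68] T [-0.011  0.028 -0.   ] g 0.632
```

>>> play_rows(xyz=[[0,-0.1,0.4],[0,0,0.5],[0,0,0.2],[0,0,0]], turn=[[0,0,0],[0,0,0],[0,0,0],[0,0,0]], gripper=[0.5,0.5,0.5,0.5])

```text
clock: 25.85
ee_pos: [0.4524, -0.0117, 0.1388]
orientation: [-0.001, 1.0, 0.0, 0.001]
ft_force: [-1.0, -0.1, -2.0]
grip_width: 0.635
```

```bash
python3 - <<'E'
from h import *
need(.452,-.0113,.136)
E
```

```text
t 25.85 now [ 0.4524 -0.0117  0.1388] tool shift cm [0.04 0.04 0.28] | after turn [0.04 0.04 0.28] turn [0.    0.002 0.001] F [-1.01 -0.09 -1.99] T [-0.011  0.044 -0.006] g 0.635
```

>>> play_rows(xyz=[[0,0,0.2],[0,0,0.15]], turn=[[0,0,0],[0,0,0]], gripper=[0.5,0.5])

```text
clock: 26.02
ee_pos: [0.454, -0.0117, 0.1371]
orientation: [-0.0, 1.0, 0.0, 0.003]
ft_force: [-3.8, 0.5, 14.7]
grip_width: 0.633
```

```bash
python3 - <<'E'
from h import *
need(.452,-.0113,.136)
E
```

```text
t 26.02 now [ 0.454  -0.0117  0.1371] tool shift cm [0.2  0.04 0.11] | after turn [0.2  0.04 0.11] turn [0.    0.006 0.001] F [-3.76  0.53 14.71] T [ 0.121  0.753 -0.018] g 0.633
```

>>> play_rows(xyz=[[0,0,0],[0,0,0]], turn=[[0,0.006,0],[0,0,0]], gripper=[0.5,0.5])

```text
clock: 26.18
ee_pos: [0.4549, -0.0117, 0.1382]
orientation: [-0.0, 1.0, 0.0, 0.001]
ft_force: [-0.8, 1.1, -2.0]
grip_width: 0.635
```

```bash
python3 - <<'E'
from h import *
need(.452,-.0113,.136)
a=snap("scene","pics/scene18.png")[:,:,::-1]
cv2.imwrite("pics/z18.png",zoom(a,262,165,60,65,9))
E
```

```text
t 26.18 now [ 0.4549 -0.0117  0.1382] tool shift cm [0.29 0.04 0.22] | after turn [0.29 0.04 0.22] turn [0.    0.002 0.001] F [-0.78  1.11 -1.98] T [0.02  0.047 0.013] g 0.635
```

View pics/z18.png

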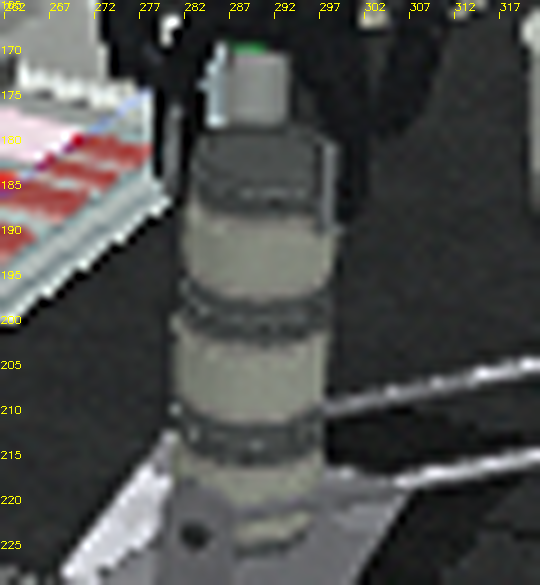

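>>> play_rows(xyz=[[0.2,0,0.1],[0,0,0],[0,0,0],[0,0,0],[0,0,0]], turn=[[0,0,0],[0,0,0],[0,0,0],[0,0,0],[0,0,0]], gripper=[0.5,1,1,1,1])

```text
clock: 26.65
ee_pos: [0.453, -0.0117, 0.1371]
orientation: [-0.0, 1.0, 0.0, 0.001]
ft_force: [-0.0, 0.7, 0.4]
grip_width: 0.998
```

```bash
python3 - <<'E'
from h import *
need(.452,-.0113,.24)
a=snap("scene","pics/scene19.png")[:,:,::-1]
cv2.imwrite("pics/z19.png",zoom(a,262,165,60,65,9))
E
```

```text
t 26.65 now [ 0.453  -0.0117  0.1371] tool shift cm [  0.07   0.05 -10.29] | after turn [  0.1    0.04 -10.29] turn [0.    0.003 0.001] F [-0.03  0.69  0.44] T [ 0.013  0.002 -0.006] g 0.998
```

View pics/z19.png

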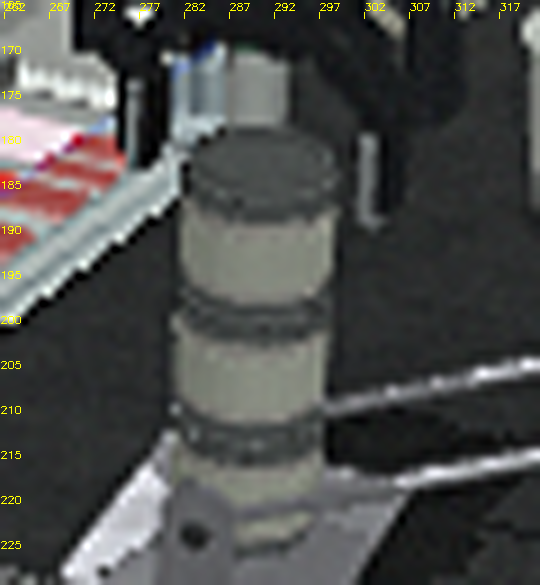

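>>> play_rows(xyz=[[0,0,-1],[0,0,-3],[0,0,-4],[0,0,-3],[0,0,-1],[0,0,0]], turn=[[0,0.003,0],[0,0,0],[0,0,0],[0,0,0],[0,0,0],[0,0,0]], gripper=[1,1,1,1,1,1])

```text
clock: 27.2
ee_pos: [0.451, -0.0117, 0.2603]
orientation: [-0.0, 1.0, 0.0, -0.003]
ft_force: [-0.2, 0.2, 0.0]
grip_width: 0.997
```

```bash
python3 - <<'E'
from h import *
need(.47,-.2,.24)
a=snap("scene","pics/scene20.png")[:,:,::-1]; b=snap("top","pics/top20.png")[:,:,::-1]
cv2.imwrite("pics/z20.png",zoom(a,285,185,72,50,11))
cv2.imwrite("pics/z20t.png",zoom(b,280,165,72,55,11)); 
t0=cv2.imread("pics/top0.png"); cv2.imwrite("pics/z20u.png",zoom(t0,310,165,40,45,12))
E
```

```text
t 27.2 now [ 0.451  -0.0117  0.2603] tool shift cm [ -1.9  -18.83   2.01] | after turn [ -1.9  -18.83   2.03] turn [ 0.    -0.006  0.001] F [-0.18  0.18  0.02] T [-0.038 -0.057  0.035] g 0.997
```

View pics/z20.png

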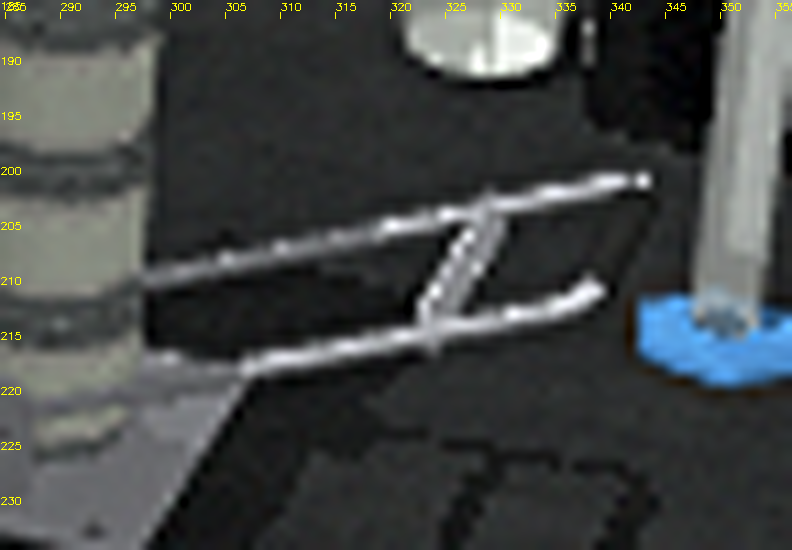

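View pics/z20t.png

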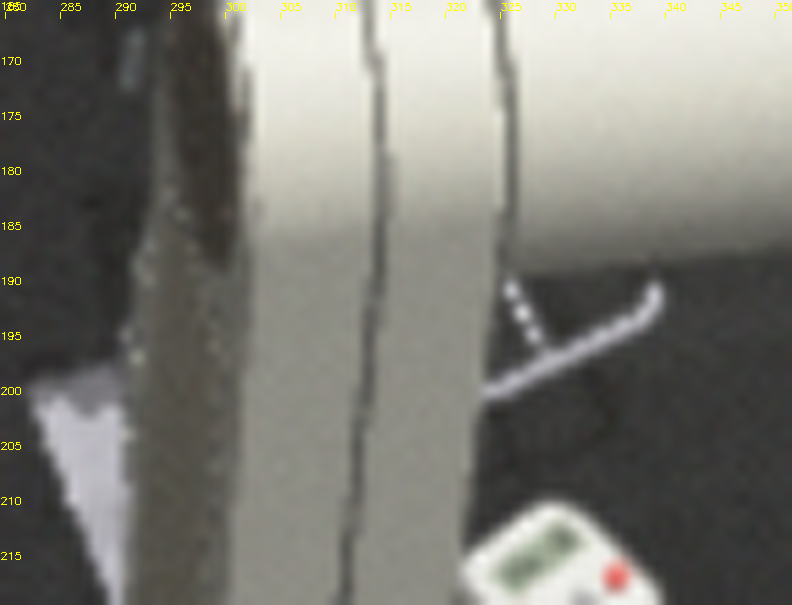

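View pics/z20u.png

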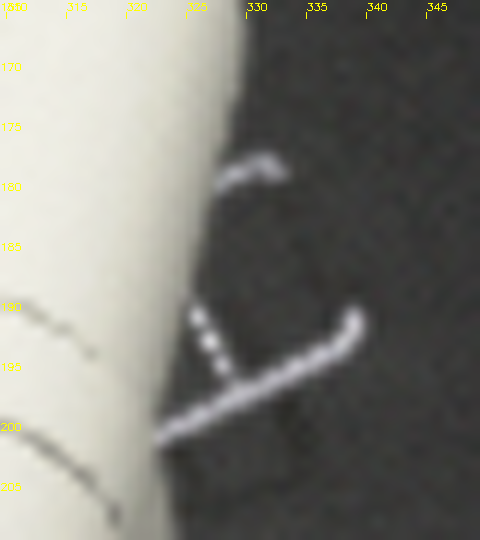

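```bash
cat >> h.py <<'E'
def tri(ps,pt):
    e1,d1=ray("scene",*ps); e2,d2=ray("top",*pt)
    s=np.linalg.lstsq(np.c_[d1,-d2],e2-e1,rcond=None)[0]; p,q=e1+s[0]*d1,e2+s[1]*d2
    return (p+q)/2, np.linalg.norm(p-q)
E
python3 - <<'E'
from h import *
for n,a,b in(("far end",(342.3,200.8),(331.7,178.6)),("near end",(338,210.7),(338.3,190.7)),("mid",(340.2,205.8),(335,184.6)),("strap-near rod",(323.3,214.5),(328.6,196.8))):
    p,g=tri(a,b); print(n,p.round(4),"gap",g.round(4), "dist to pivot",np.linalg.norm((p-[.455,-.012,.034])).round(4))
piv=np.array([.455,-.012,.034])
for yaw in(.08,.12):
  for th in(.3,.35,.4,.45):
    c=piv+.19*np.array([np.cos(th)*np.sin(yaw),-np.cos(th)*np.cos(yaw),np.sin(th)]); xa=np.array([np.cos(yaw),np.sin(yaw),0])
    print(yaw,th,c.round(4),*[np.r_[proj(n,c+.036*xa),proj(n,c-.036*xa)].round(1) for n in("scene","top")])
E
```

```text
far end [ 0.5078 -0.1778  0.1149] gap 0.0002 dist to pivot 0.1919
near end [ 0.4381 -0.1882  0.1133] gap 0.0013 dist to pivot 0.1939
mid [ 0.4731 -0.1831  0.1136] gap 0.0011 dist to pivot 0.1896
strap-near rod [ 0.4278 -0.1445  0.092 ] gap 0.0012 dist to pivot 0.1472
0.08 0.3 [ 0.4695 -0.1929  0.0901] [344.9 208.6 339.3 218.2] [333.7 182.1 339.4 194.6]
0.08 0.35 [ 0.4693 -0.1899  0.0992] [344.2 206.  338.6 215.5] [333.3 181.  339.  193.5]
0.08 0.4 [ 0.469  -0.1864  0.108 ] [343.5 203.4 337.8 212.8] [332.9 179.9 338.6 192.4]
0.08 0.45 [ 0.4687 -0.1825  0.1166] [342.6 200.8 336.9 210.1] [332.3 178.9 338.1 191.4]
0.12 0.3 [ 0.4767 -0.1922  0.0901] [344.9 207.6 340.2 217.2] [332.8 181.  339.1 193.2]
0.12 0.35 [ 0.4764 -0.1892  0.0992] [344.3 205.  339.6 214.6] [332.5 179.9 338.7 192.2]
0.12 0.4 [ 0.4759 -0.1857  0.108 ] [343.5 202.4 338.8 211.9] [332.  178.8 338.3 191.1]
0.12 0.45 [ 0.4755 -0.1819  0.1166] [342.6 199.9 337.8 209.3] [331.5 177.8 337.8 190.1]
```

```bash
python3 - <<'E'
from h import *
need(.473,-.183,.2,np.pi/2+.12)
E
```

```text
t 27.3 now [ 0.4499 -0.0117  0.2579] tool shift cm [ -2.35 -17.13   5.76] | after turn [ -0.24 -17.28   5.79] turn [ 0.001 -0.01  -0.119] F [-0.12 -0.24  0.49] T [ 0.013 -0.001  0.002] g 1.001
```

>>> play_rows(xyz=[[-0.3,-1.5,0],[-0.4,-3,0],[-0.4,-3.8,0.5],[-0.4,-3.8,1],[-0.4,-3,2],[-0.3,-1.5,2],[0,0,0]], turn=[[0,-0.01,-0.04],[0,0,-0.04],[0,0,-0.04],[0,0,0],[0,0,0],[0,0,0],[0,0,0]], gripper=[1,0.7,0.4,0.4,0.4,0.4,0.4])

```text
clock: 27.88
ee_pos: [0.4833, -0.1785, 0.1894]
orientation: [-0.067, 0.998, 0.003, -0.006]
ft_force: [-0.2, 0.3, 0.1]
grip_width: 0.398
```

```bash
python3 - <<'E'
from h import *
need(.473,-.183,.15,np.pi/2+.12)
a=snap("scene","pics/scene21.png")[:,:,::-1]; b=snap("top","pics/top21.png")[:,:,::-1]
cv2.imwrite("pics/c21.png",np.hstack([cv2.resize(a[130:260,250:380],(400,400),interpolation=cv2.INTER_CUBIC),cv2.resize(b[150:250,270:370],(400,400),interpolation=cv2.INTER_CUBIC)]))
E
```

```text
t 27.88 now [ 0.4833 -0.1785  0.1894] tool shift cm [ 1.04 -0.33  3.95] | after turn [ 1.08 -0.32  3.94] turn [ 0.007 -0.012  0.014] F [-0.15  0.3   0.11] T [ 0.015  0.024 -0.   ] g 0.398
```

View pics/c21.png

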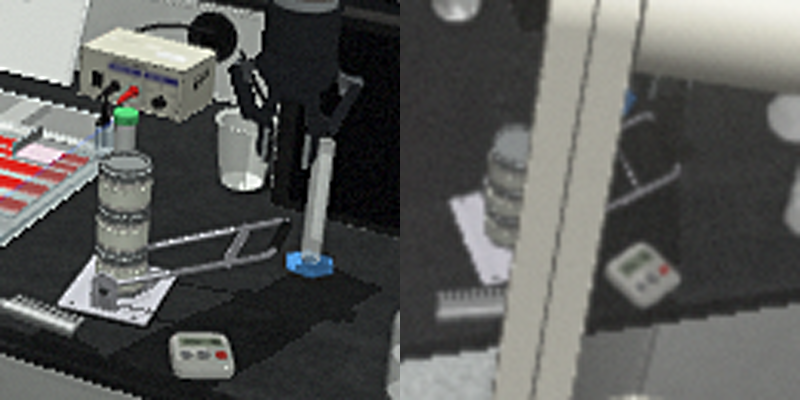

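>>> play_rows(xyz=[[1,-0.3,1.5],[0.1,0,2.5],[0,0,1.5],[0,0,0]], turn=[[0.007,-0.012,0.014],[0,0,0],[0,0,0],[0,0,0]], gripper=[0.4,0.4,0.4,0.4])

```text
clock: 28.32
ee_pos: [0.4741, -0.177, 0.1392]
orientation: [-0.063, 0.998, -0.0, 0.004]
ft_force: [-1.5, -0.3, -0.7]
grip_width: 0.404
```

```bash
python3 - <<'E'
from h import *
need(.473,-.183,.095,np.pi/2+.12)
a=snap("scene","pics/scene22.png")[:,:,::-1]; cv2.imwrite("pics/z22.png",zoom(a,310,165,55,60,10))
E
```

```text
t 28.32 now [ 0.4741 -0.177   0.1392] tool shift cm [ 0.22 -0.58  4.42] | after turn [ 0.18 -0.59  4.42] turn [-0.001  0.007  0.007] F [-1.47 -0.25 -0.7 ] T [-0.019  0.051 -0.052] g 0.404
```

View pics/z22.png

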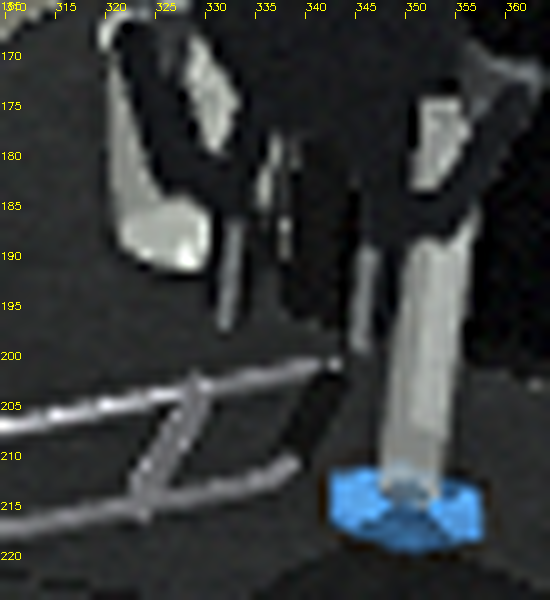

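>>> play_rows(xyz=[[0.2,-0.6,1],[0,0,1.5],[0,0,1.2],[0,0,0.5],[0,0,0]], turn=[[0,0.007,0.007],[0,0,0],[0,0,0],[0,0,0],[0,0,0]], gripper=[0.4,0.4,0.4,0.4,0.4])

```text
clock: 28.78
ee_pos: [0.4787, -0.1829, 0.1034]
orientation: [-0.062, 0.998, -0.003, 0.006]
ft_force: [-1.0, -0.4, -0.7]
grip_width: 0.399
```

```bash
python3 - <<'E'
from h import *
need(.473,-.183,.095,np.pi/2+.12)
a=snap("scene","pics/scene23.png")[:,:,::-1]; cv2.imwrite("pics/z23.png",zoom(a,310,165,55,60,10))
E
```

```text
t 28.78 now [ 0.4787 -0.1829  0.1034] tool shift cm [0.58 0.07 0.83] | after turn [0.57 0.06 0.84] turn [-0.007  0.012  0.004] F [-0.96 -0.36 -0.67] T [-0.007  0.037  0.024] g 0.399
```

View pics/z23.png

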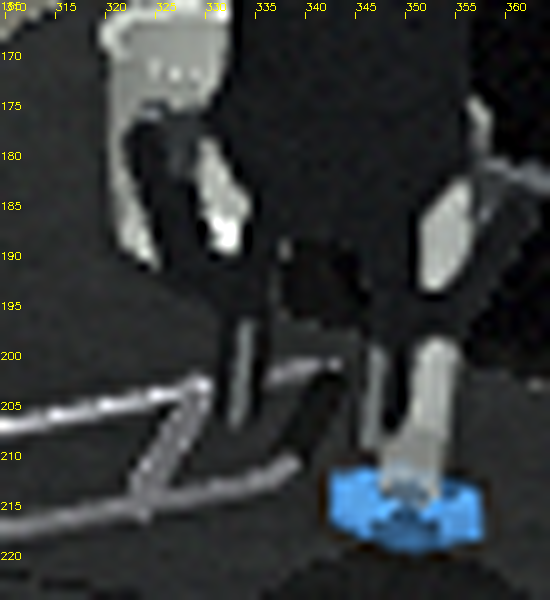

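>>> play_rows(xyz=[[0.5,0,0.6],[0,0,0.3],[0,0,0],[0,0,0],[0,0,0],[0,0,0],[0,0,0]], turn=[[-0.007,0.012,0.004],[0,0,0],[0,0,0],[0,0,0],[0,0,0],[0,0,0],[0,0,0]], gripper=[0.4,0.4,0.2,0,0,0,0])

```text
clock: 29.42
ee_pos: [0.4757, -0.1853, 0.097]
orientation: [-0.059, 0.998, -0.002, 0.002]
ft_force: [0.3, -0.4, -1.2]
grip_width: 0.119
```

```bash
python3 - <<'E'
from h import *
need(.473,-.183,.095,np.pi/2+.12)
a=snap("scene","pics/scene24.png")[:,:,::-1]; cv2.imwrite("pics/z24.png",zoom(a,310,165,55,60,10))
E
```

```text
t 29.42 now [ 0.4757 -0.1853  0.097 ] tool shift cm [0.24 0.27 0.19] | after turn [0.24 0.26 0.2 ] turn [-0.004  0.003 -0.001] F [ 0.3  -0.36 -1.19] T [-0.133 -0.064 -0.001] g 0.119
```

View pics/z24.png

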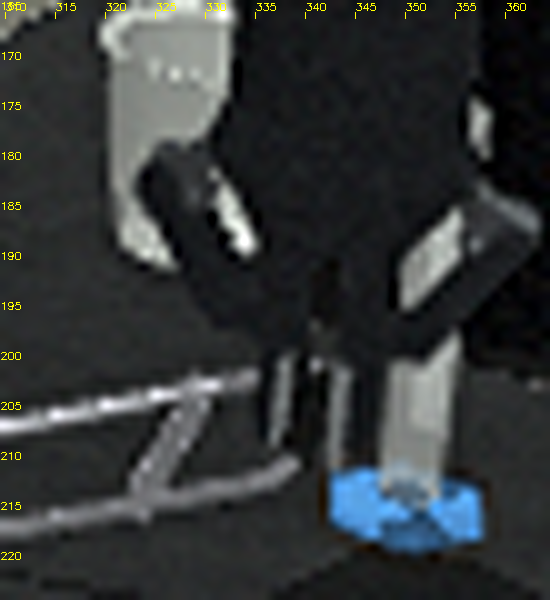

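>>> play_rows(xyz=[[0,0.6,-1.3],[0,0.8,-1.3],[0,0.9,-1.2],[0,1,-1.2]], turn=[[0,0,0],[0,0,0],[0,0,0],[0,0,0]], gripper=[0,0,0,0])

```text
clock: 29.8
ee_pos: [0.4723, -0.1556, 0.1454]
orientation: [-0.057, 0.998, -0.005, 0.001]
ft_force: [1.0, -3.0, -3.0]
grip_width: 0.11
```

```bash
cat >> h.py <<'E'
def bail(yaw=.12,zoff=.0157,th_next=None):
    o=env.get_obs(); p=o['ee_pos']-[.455,-.012,.034]; s=-p[0]*np.sin(yaw)+p[1]*np.cos(yaw); x=p[0]*np.cos(yaw)+p[1]*np.sin(yaw)
    z=p[2]+zoff; th=np.arctan2(z,-s); print("s",s.round(4),"x",x.round(4),"z",z.round(4),"r",np.hypot(s,z).round(4),"theta",th.round(3))
E
python3 - <<'E'
from h import *
need(.473,-.15,.15,np.pi/2+.12); bail()
a=snap("scene","pics/scene25.png")[:,:,::-1]; cv2.imwrite("pics/z25.png",zoom(a,270,145,85,80,7))
E
```

```text
t 29.8 now [ 0.4723 -0.1556  0.1454] tool shift cm [-0.14  0.55 -0.47] | after turn [-0.14  0.55 -0.46] turn [-0.01   0.001 -0.005] F [ 1.03 -2.98 -2.95] T [-0.627 -0.306 -0.024] g 0.11
s -0.1447 x -0.0001 z 0.1271 r 0.1926 theta 0.721
```

View pics/z25.png

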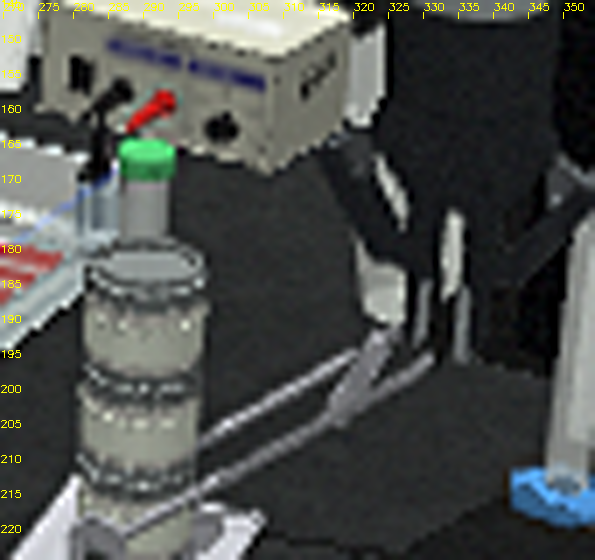

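>>> play_rows(xyz=[[0,1.3,-1.3],[0,1.4,-1.2],[0,1.5,-1.1],[0,1.6,-0.9]], turn=[[-0.01,0,-0.005],[0,0,0],[0,0,0],[0,0,0]], gripper=[0,0,0,0])

```text
clock: 30.18
ee_pos: [0.4661, -0.0998, 0.1917]
orientation: [-0.058, 0.998, -0.004, 0.001]
ft_force: [0.8, -2.7, -3.7]
grip_width: 0.115
```

```bash
python3 - <<'E'
from h import *
need(.455,-.012,.208,np.pi/2+.12); bail()
E
```

```text
t 30.18 now [ 0.4661 -0.0998  0.1917] tool shift cm [ 0.07  8.84 -1.7 ] | after turn [ 0.05  8.85 -1.63] turn [-0.008  0.002 -0.003] F [ 0.82 -2.67 -3.73] T [-0.736 -0.251 -0.077] g 0.115
s -0.0885 x 0.0005 z 0.1734 r 0.1947 theta 1.099
```

>>> play_rows(xyz=[[0,1.7,-0.7],[0,1.8,-0.5],[0,1.8,-0.4]], turn=[[-0.008,0,-0.003],[0,0,0],[0,0,0]], gripper=[0,0,0])

```text
clock: 30.43
ee_pos: [0.4608, -0.0519, 0.2104]
orientation: [-0.058, 0.998, -0.008, 0.003]
ft_force: [-0.4, -3.2, -4.1]
grip_width: 0.11
```

```bash
python3 - <<'E'
from h import *
need(.455,-.012,.208,np.pi/2+.12); bail()
a=snap("scene","pics/scene26.png")[:,:,::-1]; cv2.imwrite("pics/z26.png",zoom(a,260,130,75,100,6))
E
```

```text
t 30.43 now [ 0.4608 -0.0519  0.2104] tool shift cm [0.12 4.04 0.18] | after turn [0.1  4.04 0.24] turn [-0.016  0.005 -0.005] F [-0.36 -3.23 -4.11] T [-0.844 -0.043 -0.035] g 0.11
s -0.0404 x 0.001 z 0.1921 r 0.1963 theta 1.364
```

View pics/z26.png

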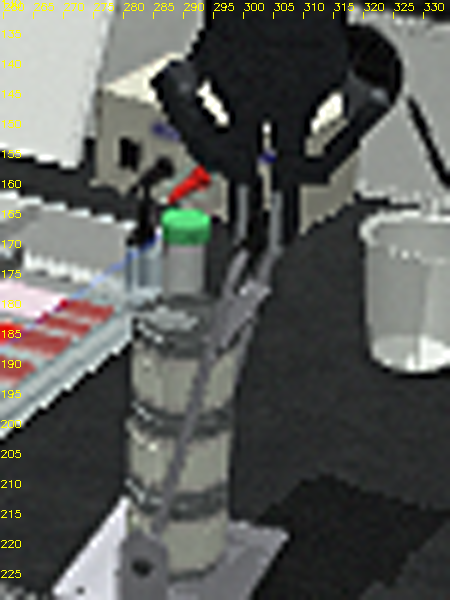

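>>> play_rows(xyz=[[0,1.6,-0.2],[0,1.4,0]], turn=[[-0.016,0.005,-0.005],[0,0,0]], gripper=[0,0])

```text
clock: 30.65
ee_pos: [0.4575, -0.0228, 0.215]
orientation: [-0.061, 0.998, -0.003, 0.001]
ft_force: [-5.2, -5.1, 9.6]
grip_width: 0.112
```

```bash
python3 - <<'E'
from h import *
need(.455,-.012,.208,np.pi/2+.12); bail()
E
```

```text
t 30.65 now [ 0.4575 -0.0228  0.215 ] tool shift cm [0.12 1.1  0.69] | after turn [0.12 1.1  0.7 ] turn [-0.006  0.003  0.001] F [-5.16 -5.08  9.62] T [-1.177  0.925 -0.125] g 0.112
s -0.011 x 0.0012 z 0.1967 r 0.197 theta 1.515
```

>>> play_rows(xyz=[[0,0.8,-0.1],[0,0.4,0]], turn=[[0,0,0],[0,0,0]], gripper=[0,0])

```text
clock: 30.82
ee_pos: [0.4564, -0.0128, 0.2155]
orientation: [-0.061, 0.998, -0.006, 0.002]
ft_force: [0.2, -14.2, 0.7]
grip_width: 0.109
```

```bash
python3 - <<'E'
from h import *
need(.455,-.012,.208,np.pi/2+.12); bail()
a=snap("scene","pics/scene27.png")[:,:,::-1]; cv2.imwrite("pics/z27.png",zoom(a,260,130,75,100,6))
E
```

```text
t 30.82 now [ 0.4564 -0.0128  0.2155] tool shift cm [0.13 0.11 0.74] | after turn [0.13 0.1  0.75] turn [-0.013  0.003  0.001] F [  0.22 -14.25   0.71] T [-3.115 -0.229 -0.127] g 0.109
s -0.001 x 0.0013 z 0.1972 r 0.1972 theta 1.566
```

View pics/z27.png

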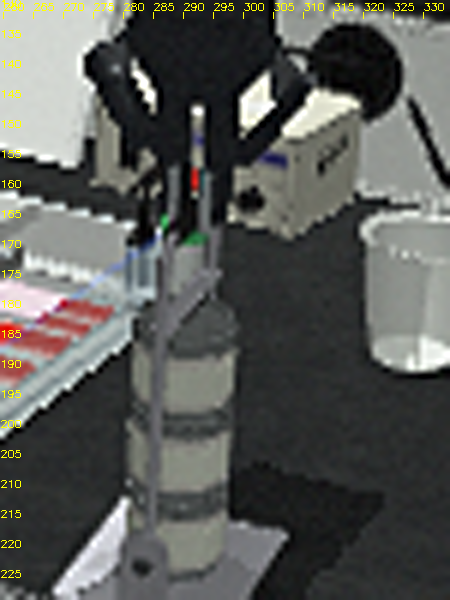

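>>> play_rows(xyz=[[0,0,0],[0,0,0],[0,0,0],[0,0,0],[0,0,0],[0,0,0]], turn=[[0,0,0],[0,0,0],[0,0,0],[0,0,0],[0,0,0],[0,0,0]], gripper=[0,0.2,0.4,0.4,0.4,0.4])

```text
clock: 31.37
ee_pos: [0.4566, -0.0119, 0.2145]
orientation: [-0.061, 0.998, -0.003, 0.001]
ft_force: [-0.2, -0.2, -0.8]
grip_width: 0.402
```

```bash
python3 - <<'E'
from h import *
need(.455,-.012,.208,np.pi/2+.12)
a=snap("scene","pics/scene28.png")[:,:,::-1]; cv2.imwrite("pics/z28.png",zoom(a,260,130,75,100,6))
E
```

```text
t 31.37 now [ 0.4566 -0.0119  0.2145] tool shift cm [0.16 0.02 0.65] | after turn [0.16 0.01 0.65] turn [-0.007  0.002  0.002] F [-0.22 -0.17 -0.82] T [-0.062  0.012  0.016] g 0.402
```

View pics/z28.png

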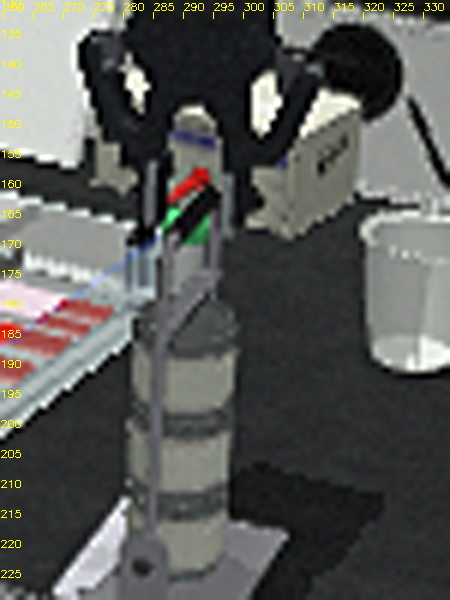

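Released with the bail upright and the handle clear between the fingers; now I raise the hand straight up and then move it away.

>>> play_rows(xyz=[[0,0,-1],[0,0,-2],[0,0,-3],[0,0,-3],[0,0,-2],[0,0,0]], turn=[[0,0,0],[0,0,0],[0,0,0],[0,0,0],[0,0,0],[0,0,0]], gripper=[0.4,0.4,0.4,0.4,0.4,0.4])

```text
clock: 31.92
ee_pos: [0.454, -0.0106, 0.3261]
orientation: [-0.061, 0.998, -0.002, -0.003]
ft_force: [1.2, 0.1, 0.3]
grip_width: 0.402
```

>>> play_rows(xyz=[[1,-1,0],[2,-3,0],[2,-4,0],[2,-4,0],[2,-4,0],[2,-4,0],[2,-4,0],[2,-4,0],[1,-2,0],[0,0,0],[0,0,0],[0,0,0]], turn=[[0,0,0],[0,0,0],[0,0,0],[0,0,0],[0,0,0],[0,0,0],[0,0,0],[0,0,0],[0,0,0],[0,0,0],[0,0,0],[0,0,0]], gripper=[0.4,0.4,0.4,0.4,0.4,0.4,0.4,0.4,0.4,0.4,0.4,0.4])

```text
clock: 32.92
ee_pos: [0.3364, -0.319, 0.3198]
orientation: [-0.065, 0.998, 0.002, -0.002]
ft_force: [0.2, -0.1, 0.2]
grip_width: 0.4
```

```bash
python3 - <<'E'
from h import *
need(.455,-.012,.208,np.pi/2+.12)
a=snap("scene","pics/scene29.png")[:,:,::-1]; b=snap("top","pics/top29.png")[:,:,::-1]
cv2.imwrite("pics/c29.png",np.hstack([cv2.resize(a[130:250,240:360],(400,400),interpolation=cv2.INTER_CUBIC),cv2.resize(b[140:240,250:350],(400,400),interpolation=cv2.INTER_CUBIC)]))
cv2.imwrite("pics/z29.png",zoom(a,260,150,60,80,7))
cv2.imwrite("pics/z29t.png",zoom(b,265,140,60,80,7))
yaw=.11; piv=np.array([.455,-.012,.034]); xa=np.array([np.cos(yaw),np.sin(yaw),0])
for th in(1.45,1.571):
    c=piv+.19*np.array([np.cos(th)*np.sin(yaw),-np.cos(th)*np.cos(yaw),np.sin(th)]); print(th,[np.r_[proj(n,c+.036*xa),proj(n,c-.036*xa)].round(1) for n in("scene","top")])
print(env.get_obs()['clock'])
E
```

```text
t 32.92 now [ 0.3364 -0.319   0.3198] tool shift cm [-15.78  28.86  11.24] | after turn [-15.45  29.06  11.18] turn [ 0.004 -0.004  0.01 ] F [ 0.2  -0.07  0.19] T [-0.013 -0.004 -0.034] g 0.4
1.45 [array([301.8, 163.1, 295. , 170.9]), array([302.6, 169.7, 308.5, 182.5])]
1.571 [array([295.2, 161.6, 288.2, 169.3]), array([297.5, 170.6, 303.3, 183.5])]
33.0167
```

View pics/c29.png

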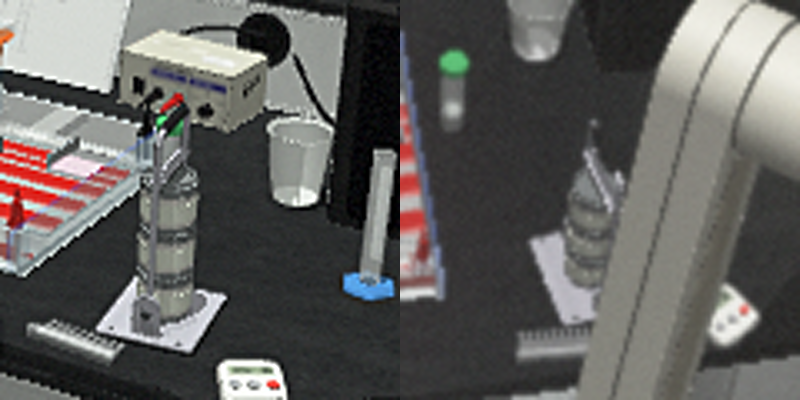

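View pics/z29.png

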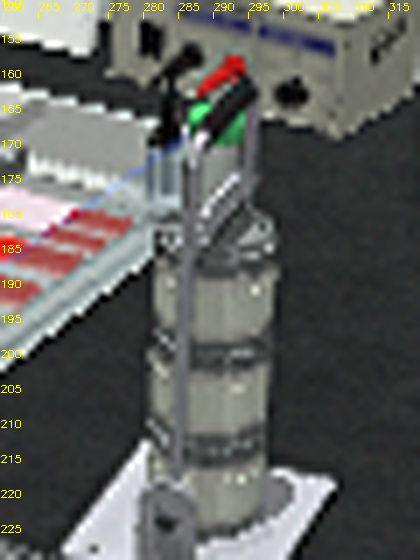

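View pics/z29t.png

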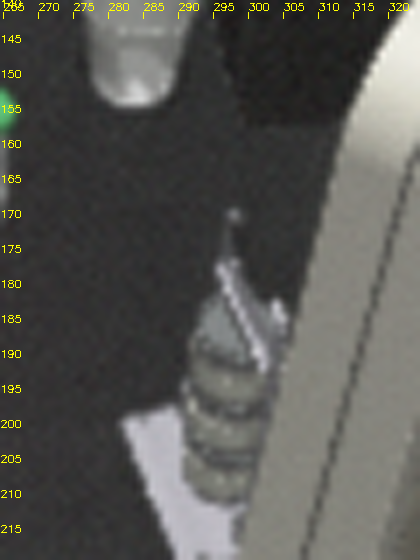

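```bash
python3 - <<'E'
from h import *
o=env.get_obs(); print(o['clock'],o['joint_vel'].round(4)); print(env.job_done())
E
```

```text
33.0167 [ 0.0128 -0.008   0.0068  0.0013 -0.0006 -0.0015]
the job is handed in; nothing more can be done
None
```

The three jars are stacked in the carrier, heaviest at the bottom, the bail is upright over them, and I handed the job in at 33 s. It reported no verdict.

**Weights:** I hefted each jar on the wrist sensor.

| Jar, start position (x, y) | Heft | Taken as | Place in stack |
|---|---|---|---|
| In front of the tank, left (0.41, 0.35) | about 7 N | heavy (0.77 kg) | bottom, in the seat |
| In front of the tank, right (0.41, 0.23) | about 4.5 N | middle (0.43 kg) | nested in the middle |
| Behind the carrier (0.60, 0.03) | about 2 N | light (0.19 kg) | nested on top |

The heavy jar mostly read 6.6–7.8 N, against 7.1–8.0 N expected. The nearest other weight is 4.2 N, so the order is not in doubt.

**Bail:** I gripped the handle, swung it up from about 0.42 rad to its stop, where it pushed back with 14 N, and let go.

**Last checks:**
- **Stack:** each jar was felt seating at the height expected for full nesting. In the last pictures the stack stands straight and upright.
- **Bail angle:** the handle ends match an upright bail to within about 1 pixel in the scene view, where 1.45 rad would sit about 7 pixels away. In the top view the arm hid part of the stack and bail.
- **Robot:** the hand was about 0.3 m away, with the wrist force near zero.
- **Bystanders:** none looked moved in the last pictures, though I did not measure their positions again. The purple look-alike was left alone.

One thing went less smoothly: while seating the first jar I pressed to 61 N for a moment, under the 120 N wrist limit. I used smaller steps after that.

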